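Load and lock the mallet-head drilling jig

TASK

Load the drilling jig on the bench: put every loose mallet head into the sloped lane of the pulled-out carriage, upright and lying across the lane, so that they slide down one behind the other to the stop board, and draw the lock knob fully out. Then push the loaded carriage all the way home under the drill bridge, pushing on its centre line because it jams when pushed off-centre, and slide the lock knob fully in again behind it. Leave the plane, the glue jar and the marking gauge where they are.

Things in the scene. Friction and masses are not known exactly. Their poses are not given: they have to be found in the camera images.
- head1: Small beech mallet head, a block 64 (x) by 24 (y) by 36 (z) mm, 60 g, with dark ends; it stands on the bench on its 64 x 24 face. Origin: centre of its underside; z up. All heads are alike; 4 to 6 of the six are present.
- head2: Small beech mallet head, a block 64 (x) by 24 (y) by 36 (z) mm, 60 g, with dark ends; it stands on the bench on its 64 x 24 face. Origin: centre of its underside; z up. All heads are alike; 4 to 6 of the six are present.
- head3: Small beech mallet head, a block 64 (x) by 24 (y) by 36 (z) mm, 60 g, with dark ends; it stands on the bench on its 64 x 24 face. Origin: centre of its underside; z up. All heads are alike; 4 to 6 of the six are present.
- head4: Small beech mallet head, a block 64 (x) by 24 (y) by 36 (z) mm, 60 g, with dark ends; it stands on the bench on its 64 x 24 face. Origin: centre of its underside; z up. All heads are alike; 4 to 6 of the six are present.
- head5: Small beech mallet head, a block 64 (x) by 24 (y) by 36 (z) mm, 60 g, with dark ends; it stands on the bench on its 64 x 24 face. Origin: centre of its underside; z up. All heads are alike; 4 to 6 of the six are present.
- head6: Small beech mallet head, a block 64 (x) by 24 (y) by 36 (z) mm, 60 g, with dark ends; it stands on the bench on its 64 x 24 face. Origin: centre of its underside; z up. All heads are alike; 4 to 6 of the six are present.
- jig: Fixed drilling jig. Origin: on the bench surface, on the guides' centre line; x: the direction in which the carriage is pushed home (roughly the robot's left), y: towards the lock knob (roughly to the robot), z up. Base plate 6 mm thick, x -200 to 125, y -125 to 125 mm. Two rough dark guide walls, x -190 to 100, inner faces at y -99.5 and 99.5, 12 thick, tops 30 mm above the bench.
- home_stop (a point): Middle of the top edge of the home stop's face (jig x 100, y 0, 30 mm above the bench): a wall 18 mm thick across the guides that ends the carriage's travel.
- bridge (a point): Middle of the underside of the drill bridge's beam (jig x 85, y 0, 150 mm above the bench). The beam is 30 mm wide along x and 25 high, on two posts 30 by 24 mm at jig y -130 and 130. A carriage that is home lies under it and cannot be loaded there.
- carriage: Loose carriage, about 0.7 kg, sliding on the base plate between the guides (2 mm play each side). Origin: centre of its underside, 6 mm above the bench; x: push direction (as the jig's), y: up the lane, z up. Body x -45 to 45, y -97.5 to 97.5 mm. Starts at jig x -115 to -75; home it is at jig x 55. Pushed off-centre (6 cm or more) it cocks and wedges; pulled straight back it comes free.
- push_block (a point): Middle of the top rear edge of the push block behind the carriage, on its centre line (carriage x -77, y 0, z 46 mm). Block 32 deep (x -77 to -45), 24 wide, 46 high, down to the base plate: push its rear face or grip it across its width from above. About 5 to 10 N moves the carriage.
- lane_stop (a point): Low end of the lane floor, at the foot of the stop board's face (carriage x 0, y -87.5, z 14 mm; board top at z 44). The slick aluminium lane runs along carriage y, is 70 mm wide (x -35 to 35) between slick rails 12 mm above its floor, and rises at 0.38 rad. A head set across it (its x along the carriage's x) slides down when let go; six queued heads reach up to about y 50.
- lane_top (a point): Middle of the lane floor's high end (carriage x 0, y 97.5, z 88 mm); no wall closes this end.
- lock (a joint): Lock bolt's slide along jig y, m: 0 = fully in, 0.040 = fully out; stays where left (2 N of friction). Flat steel bolt at jig x -6 to 6, 31 to 43 mm above the bench, over the guide wall; its inner end is at jig y 72.5 mm + this value: when in it bars the carriage's way, or keeps the carriage that is home from coming back. Starts in or nearly so.
- lock_knob (a point): Centre of the top of the lock's dark wooden knob, 22 (jig x) by 20 (jig y) by 34 mm high, standing on the bolt; its top is 77 mm above the bench, at jig x 0, jig y 112 mm + the lock's value.
- plane: Bystander: wooden hand plane, 220 x 62 mm, about 100 mm high. Origin: centre of its underside.
- glue: Bystander: glue jar, 68 mm across, 120 mm high. Origin: centre of its underside.
- gauge: Bystander: wooden marking gauge, 200 mm long (y), 60 mm high. Origin: under its centre.
There are look-alikes about, which are no part of the job. Leave any purple look-alike of the head3 alone. What is shaped like the head2 but yellow is not meant.

How it is judged:
By the outcome, as a careful person would: the job done as asked, in the order asked, and still so for the second after the job is handed in, with the robot touching nothing.
Of head1, head2, head3, head4, head5, head6 only 4 to 6 are there at a start; the rules pass over those that are not, and their reading is None.
At some moment in a run one of head1, head2, head3, head4, head5, head6 may be knocked a few centimetres aside while the robot is not near it.
Once in a run the grip may slacken for a moment while it holds something.
It also fails if it takes over 210 s, if anything falls off the work surface, if the arm or the gripper's body presses on something with over 40 N, if the wrist force passes 120 N, or if a joint passes its speed limit or range.

ROBOT

A 7-joint arm with a two-finger parallel gripper is mounted at the origin on the work surface. World frame = base frame: x ahead of the robot, y to its left, z up, the work surface at z = 0. Lengths are in m, angles in rad, forces in N, time in s.
With the tool pointing down it reaches from about 0.35 to 0.9 m from the base axis. Payload 7.2 kg.
Tool frame: the origin (TCP) lies on the mounting face of the last link; the fingertips stand 182 mm ahead of it and the grasp point (between the pads) lies 163 mm ahead of it (ctrl.tip_reach is the distance from the TCP to the fingertips, in m); z points along the fingers, y is the line along which they close (so a half turn about z gives the same grasp; the last joint's range is limited). The gripper opens to 88 mm and grips with 3 to 60 N. Pads are 20 mm wide; open, the fingers measure 115 mm over their backs; the gripper's body (75 mm by 178 mm) begins 61 mm behind the grasp point.
Start: joints at [-0.068, 0.411, -0.013, 1.596, 0.006, 1.134, -0.082], TCP at [0.625, -0, 0.405] pointing down, gripper open.
Joint ranges: [-2.95, 2.95], [-0.29, 1.99], [-1.47, 1.44], [0.14, 2.54], [-1.03, 4.17], [0.13, 1.85], [-2.86, 2.86]. Speed limits (rad/s): [2.39, 2.39, 3.01, 3.01, 3.14, 3.14, 3.14].

INTERFACE

Orientations are given as a unit quaternion [w, x, y, z].
In Python, from bench import ctrl gives the robot as it stands.
- The arm moves only by the shell command python3 -m crank 'ROWS'. ROWS is a JSON object of lists of equal length, an entry for each row: "jaw": the finger opening in cm, from 0 to 8.78; "xyz": the shift along the tool's x, y, z in cm, a list of three; "rotation": the turn, a rotation vector about the tool's x, y, z in degrees, a list of three. A call has exactly 5 rows; each row is the pose to reach, as a shift and turn from the pose commanded when the call began, along the tool's axes at that moment; what a row does not reach only later rows make up. A row lasts 1/10 s, in which the tool goes at most 50 mm and 8.59 degrees, less where a joint would pass 70% of its speed; a pose out of reach is approached as far as the arm can. A call with a gripper value outside its range is refused whole. The fingers move at their own pace and stop on an object; the grip force is fixed at half the most. Time passes only in rows, so rows that repeat a pose let the fingers close, or fill a call up. It gives the time, the measured TCP pose, the force, the opening and the grip force at its end, in the units of the state.
- ctrl.get_state(): the state, without advancing time (a new reading comes with each control period).
- ctrl.grab_frame(name): name is "scene" or "side" or "wrist"; returns a dict with "image" (400x640x3 uint8, red, green, blue), "fovy" (degrees; the focal length in pixels is half the picture's height over the tangent of half this angle, whatever the lens; pixels are square), "cx", "cy" (the principal point, pixels), "rvec" (rotation vector, rad) and "tvec" (3), from world to camera coordinates, as OpenCV has them; the wrist camera has in their place "mount" (4x4, takes a point from camera to tool coordinates, whose origin is the TCP and whose axes are the flange's). Camera axes: x right, y down, z forward; pixel columns grow to the right and rows downward; lengths in m; the calibration is good to about 2 mm. The wrist camera is an equidistant fisheye: a pixel r from the principal point sees the ray r / f radians off the axis. A picture is of the moment at which its call begins: read the wrist's pose just before it. There is no depth.
- ctrl.close_job(): hands the job in; it is judged then, once.
The state is a dict: "t": time; "qpos": joint angles; "dq": joint speeds; "joint_torque": joint torques, N m; "position": TCP position; "orientation": TCP orientation; "contact_force": force on the tool from outside, world axes, zero at the start; "moment": the same for the moment, N m; "finger_gap": finger opening in m; "gripper_force": force on a finger pad.
Only numpy, scipy, OpenCV 4.12 (cv2) and the standard library are available. Lean on these libraries where they do the work, as an engineer would, in place of code of your own. Each camera call takes 0.05 s, during which the arm holds its last target. There are 200 camera calls.

## Working session

There is one attempt and no reset: what is moved stays moved. The work goes in short steps, Python scripts to look and compute and a shell command to move; the robot and the scene stay as the last step left them, time stands still between calls to the robot, and variables do not carry over. Pictures are saved under pics/ and viewed, at most 14 in all, crops included, and the job is handed in when it is done.

```bash
ls; mkdir -p pics; python3 - <<'E'
from bench import ctrl
import cv2
s=ctrl.get_state();print({k:s[k] for k in('t','position','orientation','finger_gap')})
for n in('scene','side'):
    f=ctrl.grab_frame(n);cv2.imwrite(f'pics/{n}0.png',f['image'][:,:,::-1]);print(n,f['fovy'],f['cx'],f['cy'],f['rvec'],f['tvec'])
f=ctrl.grab_frame('wrist');cv2.imwrite('pics/wrist0.png',f['image'][:,:,::-1]);print(f['fovy'],f['cx'],f['cy'],f['mount'])
E
```

```text
pics
{'t': 0.0, 'position': array([6.24788410e-01, 5.48445444e-07, 4.03839418e-01]), 'orientation': array([-4.97460705e-04,  7.07062117e-01,  7.07151011e-01, -6.02469037e-04]), 'finger_gap': 0.08750405205118356}
scene 50.48576321065495 319.5734023913162 193.49992781272408 [ 1.99545195  1.73710034 -0.51449525] [-0.02315387 -0.37270937  1.57182778]
side 45.47743123369469 315.1237749627828 200.88004800489855 [ 0.10929903 -2.78530442  1.33170889] [0.51673143 0.13118796 1.43326607]
65.70646984690485 315.78808146982334 201.4679910174028 [[ 0.00141673 -0.9696164  -0.2446263   0.06657552]
 [ 0.99999796  0.00172574 -0.00104885  0.00102404]
 [ 0.00143915 -0.24462431  0.96961687  0.02063251]
 [ 0.          0.          0.          1.        ]]
```

View pics/scene0.png

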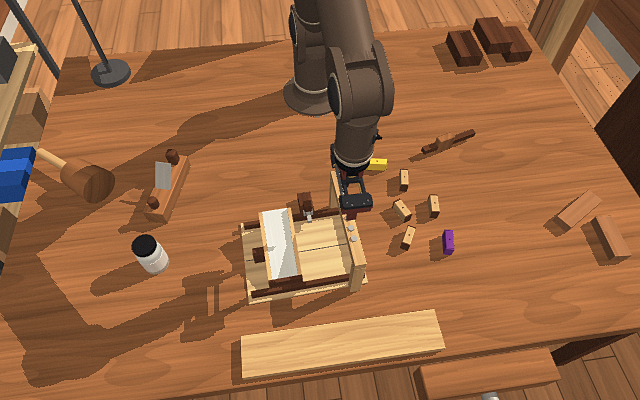

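View pics/side0.png

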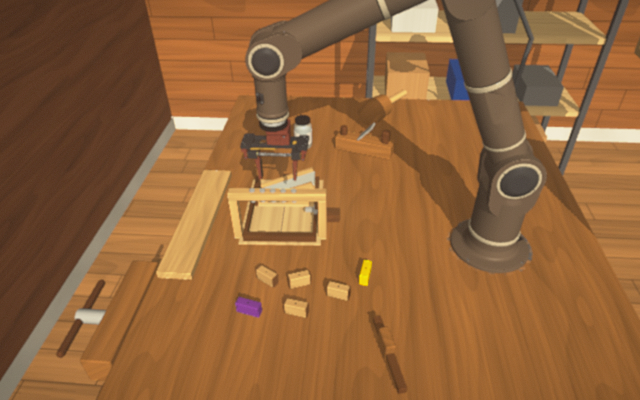

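View pics/wrist0.png

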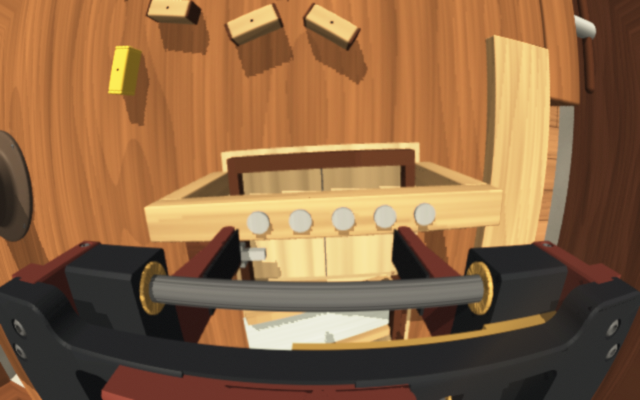

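Scene view: four beech heads at about (404,180), (402,210), (434,205) and (408,238). The yellow block at (378,164) and the purple one at (448,242) are look-alikes, excluded by colour. The side view agrees, with beech at (266,275), (299,279), (338,290) and (296,308), yellow at (365,272) and purple at (248,306). The jig is at scene (240–365, 190–300).

```bash
cat > h.py <<'E'
from bench import ctrl
import numpy as np, cv2
from scipy.spatial.transform import Rotation as Rot
def tool():
    s=ctrl.get_state();q=s['orientation'];return Rot.from_quat([q[1],q[2],q[3],q[0]]).as_matrix(),np.array(s['position']),s
class Cam:
    def __init__(c,name,save=None):
        R,p,_=tool();f=ctrl.grab_frame(name);c.im=f['image'];c.n=name
        c.f=200/np.tan(np.radians(f['fovy'])/2);c.cx,c.cy=f['cx'],f['cy']
        if name=='wrist':
            T=np.eye(4);T[:3,:3]=R;T[:3,3]=p;M=T@np.array(f['mount']);c.R=M[:3,:3];c.o=M[:3,3]
        else:
            c.R=cv2.Rodrigues(np.array(f['rvec']))[0].T;c.o=-c.R@np.array(f['tvec'])
        if save: cv2.imwrite(save,c.im[:,:,::-1])
    def ray(c,u,v):
        a=np.array([(u-c.cx)/c.f,(v-c.cy)/c.f])
        if c.n=='wrist':
            r=np.hypot(*a);d=np.array([*(a/max(r,1e-9)*np.sin(r)),np.cos(r)])
        else: d=np.array([*a,1])
        return c.R@d
    def at(c,u,v,z):
        d=c.ray(u,v);return (c.o+d*(z-c.o[2])/d[2])
    def px(c,P):
        q=c.R.T@(np.array(P)-c.o)
        if c.n=='wrist':
            r=np.hypot(q[0],q[1]);t=np.arctan2(r,q[2]);return c.cx+c.f*t*q[0]/r,c.cy+c.f*t*q[1]/r
        return c.cx+c.f*q[0]/q[2],c.cy+c.f*q[1]/q[2]
def pose(closing,tilt=0):
    """tool R: z down, y along world angle 'closing' (rad); tilt: about tool x (rad)"""
    y=np.array([np.cos(closing),np.sin(closing),0]);z=np.array([0,0,-1.]);x=np.cross(y,z)
    return np.c_[x,y,z]@Rot.from_rotvec([tilt,0,0]).as_matrix()
def go(P,R,reach=.163,cur=None):
    """print shift (cm) and turn (deg) in tool axes to put grasp point at P with R"""
    R0,p0,_=tool() if cur is None else (*cur,0)
    t=np.array(P)-R[:,2]*reach
    print('xyz',np.round(R0.T@(t-p0)*100,2),'rot',np.round(np.degrees(Rot.from_matrix(R0.T@R).as_rotvec()),1),'tcp',np.round(t,3))
    return R,t
E
python3 - <<'E'
from h import *
c=Cam('scene')
for u,v in((404,180),(402,210),(434,205),(408,238)):print(c.at(u,v,.03).round(3))
for n,u,v,z in(('beamR',363,277,.17),('beamN',333,172,.175),('baseNR',248,300,.0),('knob',305,196,.077),('pushblk',257,250,.05),('plank',440,350,.02)):print(n,c.at(u,v,z).round(3))
i=cv2.resize(c.im[150:310,220:480],None,fx=3,fy=3,interpolation=cv2.INTER_CUBIC);cv2.imwrite('pics/crop1.png',i[:,:,::-1])
E
python3 -m crank '{"jaw":[8.7,8.7,8.7,8.7,8.7],"xyz":[[24,-6,0],[24,-6,0],[24,-6,0],[24,-6,0],[24,-6,0]],"rotation":[[0,0,0],[0,0,0],[0,0,0],[0,0,0],[0,0,0]]}'
python3 - <<'E'
from h import *
c=Cam('wrist','pics/w1.png');c=Cam('scene','pics/s1.png')
E
```

```text
[0.451 0.224 0.03 ]
[0.557 0.191 0.03 ]
[0.553 0.29  0.03 ]
[0.65  0.185 0.03 ]
beamR [0.804 0.01  0.17 ]
beamN [ 0.497 -0.012  0.175]
baseNR [ 0.759 -0.277  0.   ]
knob [ 0.5   -0.091  0.077]
pushblk [ 0.64  -0.241  0.05 ]
plank [0.959 0.187 0.02 ]
t: 0.7
position: [0.564, 0.2421, 0.4047]
orientation: [-0.0, 0.707, 0.707, 0.0]
contact_force: [1.5, -0.4, -1.0]
finger_gap: 0.087
gripper_force: 0.0
```

View pics/w1.png

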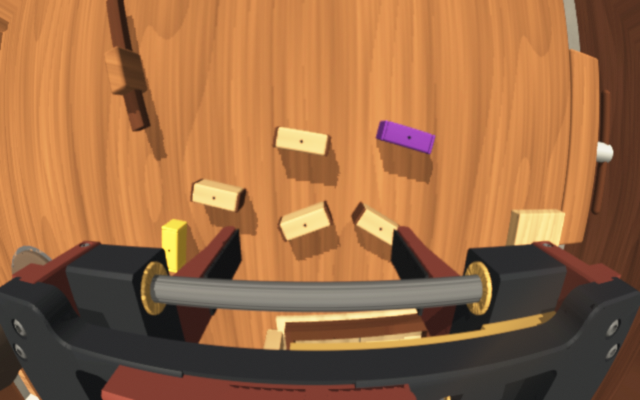

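Wrist view: beech heads with top holes at (302,142), (214,198), (305,222) and (380,229). Yellow is at (172,248) and purple at (408,137); I leave both alone. All four beech blocks match the description.

```bash
python3 - <<'E'
from h import *
c=Cam('wrist');im=c.im
hsv=cv2.cvtColor(im,cv2.COLOR_RGB2HSV)
for (u,v) in((302,142),(214,198),(305,222),(380,229)): print(hsv[v-6,u-6],hsv[v+14,u],end=' ')
print(hsv[60,300])
m=((hsv[:,:,1]<135)&(hsv[:,:,2]>190)).astype(np.uint8)
m=cv2.morphologyEx(m,cv2.MORPH_CLOSE,np.ones((3,3)))
for k in cv2.findContours(m,0,2)[0]:
    if 500<cv2.contourArea(k)<3000:
        w=np.array([c.at(u,v,.036)[:2] for u,v in k[:,0]],np.float32)*1000
        r=cv2.minAreaRect(w);b=cv2.boxPoints(r)
        e=max(b[1]-b[0],b[2]-b[1],key=np.linalg.norm)
        print(k[:,0].mean(0).round(),np.round(r[0],1),np.round(r[1],1),'long axis deg',round(float(np.degrees(np.arctan2(e[1],e[0])))))
for (u,v) in((302,142),(214,198),(305,222),(380,229)):print('hole',c.at(u,v,.036).round(4))
s=Cam('scene')
i=cv2.resize(s.im[160:310,230:380],None,fx=4,fy=4,interpolation=cv2.INTER_CUBIC);cv2.imwrite('pics/crop1.png',i[:,:,::-1])
E
```

```text
[ 23 102 251] [ 18 125 231] [ 24  93 253] [ 13 160 147] [ 16 139 228] [ 23 102 251] [ 23 103 251] [ 20 115 244] [ 13 162 208]
[339. 324.] [595.7  58. ] [225.1  50. ] long axis deg 15
[543. 233.] [886.9 189.4] [ 45.5 111.4] long axis deg -5
[375. 230.] [639.  192.3] [26.2 52.9] long axis deg -31
[304. 227.] [550.3 197.1] [56.6 30.4] long axis deg 21
[217. 198.] [444.8 229.8] [30.4 58.5] long axis deg -14
[304. 146.] [548.1 291.7] [23.6 55.6] long axis deg -10
hole [0.5458 0.2968 0.036 ]
hole [0.4399 0.2311 0.036 ]
hole [0.5496 0.2033 0.036 ]
hole [0.6398 0.1953 0.036 ]
```

View pics/crop1.png

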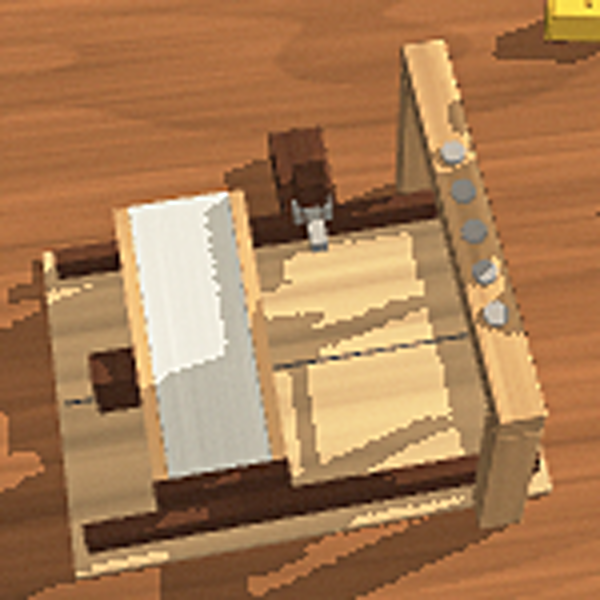

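Enlarged jig crop (4×, offset 230,160): base centre line from (275,367) to (465,336), and on the left at (68,403). The knob is at about (298,155), the push block at (113,380), the lane's high end spans (118,210)–(240,195), and the bridge beam top runs (425,42)–(525,415).

```bash
python3 - <<'E'
from h import *
s=Cam('scene')
def A(u,v,z): return s.at(230+u/4,160+v/4,z)
for n,u,v,z in(('line',68,403,.006),('line',280,367,.006),('line',465,337,.006),('base corner -x-y',80,576,.006),('base -x+y',47,252,.006),('base +x -y',548,492,.006),
('railtop out -x hi',116,210,.105),('railtop out +x hi',242,193,.105),('board top out -',157,483,.05),('board out +',290,460,.05),
('knob top c',297,150,.077),('block tl',90,352,.052),('block tr',134,347,.052),('beam far-',403,46,.175),('beam far +',440,40,.175),('beam near-',500,420,.175),('beam near+',545,412,.175)):
    print(n,(A(u,v,z)*1000).round(1))
E
```

```text
line [ 647.  -274.1    6. ]
line [ 639.6 -123.7    6. ]
line [634.2  10.8   6. ]
base corner -x-y [ 772.6 -272.1    6. ]
base -x+y [ 523.1 -283.8    6. ]
base +x -y [757.6  46.3   6. ]
railtop out -x hi [ 554.8 -224.   105. ]
railtop out +x hi [ 552.8 -137.1  105. ]
board top out - [ 733.  -214.3   50. ]
board out + [ 729.  -126.2   50. ]
knob top c [504.6 -93.7  77. ]
block tl [ 633.  -252.4   52. ]
block tr [ 633.3 -222.3   52. ]
beam far- [494.1 -17.7 175. ]
beam far + [492.5   8.1 175. ]
beam near- [773.4  -3.5 175. ]
beam near+ [772.   23.9 175. ]
```

```bash
cat >> h.py <<'E'
def heads(c):
    hsv=cv2.cvtColor(c.im,cv2.COLOR_RGB2HSV)
    m=((hsv[:,:,1]<135)&(hsv[:,:,2]>190)).astype(np.uint8);m=cv2.morphologyEx(m,cv2.MORPH_CLOSE,np.ones((3,3)))
    g=cv2.cvtColor(c.im,cv2.COLOR_RGB2GRAY)
    for k in cv2.findContours(m,0,2)[0]:
        if 500<cv2.contourArea(k)<30000:
            w=np.array([c.at(u,v,.036)[:2] for u,v in k[:,0]],np.float32)*1000
            r=cv2.minAreaRect(w);b=cv2.boxPoints(r);e=max(b[1]-b[0],b[2]-b[1],key=np.linalg.norm)
            if min(r[1])<38 and 40<max(r[1])<75:
                print('px',k[:,0].mean(0).round(),'c',np.round(r[0],1),'size',np.round(r[1],1),'axis',round(float(np.degrees(np.arctan2(e[1],e[0]))),1))
E
python3 -m crank '{"jaw":[6,6,6,6,6],"xyz":[[5.5,-1.8,10],[5.5,-1.8,10],[5.5,-1.8,10],[5.5,-1.8,10],[5.5,-1.8,10]],"rotation":[[0,0,-40],[0,0,-40],[0,0,-40],[0,0,-40],[0,0,-40]]}' >/dev/null
python3 -m crank '{"jaw":[6,6,6,6,6],"xyz":[[0,0,0],[0,0,0],[0,0,0],[0,0,0],[0,0,0]],"rotation":[[0,0,-40],[0,0,-40],[0,0,-40],[0,0,-40],[0,0,-40]]}'
python3 - <<'E'
from h import *
c=Cam('wrist','pics/w2.png');heads(c)
c.px
print(c.px([.5458,.2968,.036]))
E
```

```text
t: 1.95
position: [0.5483, 0.2924, 0.3045]
orientation: [0.0, 0.086, 0.996, -0.001]
contact_force: [0.1, 0.3, 0.2]
finger_gap: 0.0598
gripper_force: 0.0
px [211. 222.] c [548.5 199.5] size [55.7 35.4] axis 21.3
px [314. 214.] c [547.5 291.5] size [22.5 55.8] axis -10.5
px [215.  97.] c [443. 230.] size [30.6 55.7] axis -13.0
(np.float64(320.49590496821673), np.float64(201.439035926052))
```

View pics/w2.png

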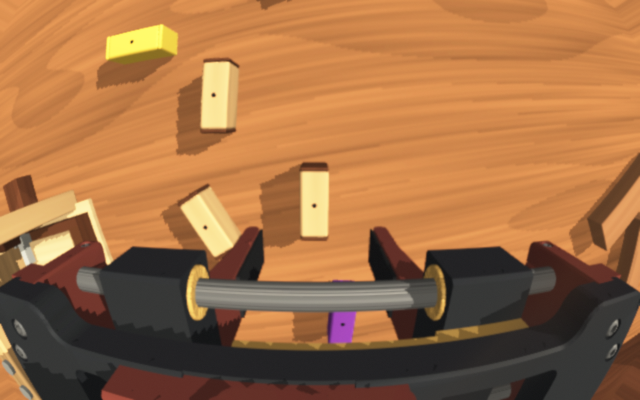

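Target head at (314,206), top hole clear. Neighbours are at (210,225) and (215,97); purple is at (342,325), outside the jaws' path.

```bash
python3 - <<'E'
from h import *
c=Cam('wrist');R,p,_=tool()
P=c.at(314,206,.036);print(P.round(4));P[2]=.024
go(P,pose(np.radians(79.5)))
E
```

```text
[0.5487 0.2907 0.036 ]
xyz [-0.08 -0.16 11.74] rot [-0.1  0.   0.4] tcp [0.549 0.291 0.187]
```

```bash
python3 -m crank '{"jaw":[6,6,6,6,6],"xyz":[[0,-0.2,5],[0,-0.2,9],[0,-0.2,11.7],[0,-0.2,11.7],[0,-0.2,11.7]],"rotation":[[0,0,0],[0,0,0],[0,0,0],[0,0,0],[0,0,0]]}' 
python3 -m crank '{"jaw":[1.5,1.5,1.5,1.5,1.5],"xyz":[[0,0,0],[0,0,0],[0,0,0],[0,0,0],[0,0,0]],"rotation":[[0,0,0],[0,0,0],[0,0,0],[0,0,0],[0,0,0]]}'
python3 -m crank '{"jaw":[1.5,1.5,1.5,1.5,1.5],"xyz":[[0,0,-4],[0,0,-9],[0,0,-14],[0,0,-19],[0,0,-23]],"rotation":[[0,0,0],[0,0,0],[0,0,10],[0,0,20],[0,0,30]]}'
```

```text
t: 2.55
position: [0.5472, 0.2918, 0.187]
orientation: [-0.0, 0.089, 0.996, -0.001]
contact_force: [0.6, 0.3, 0.3]
finger_gap: 0.06
gripper_force: 0.0
t: 3.05
position: [0.5467, 0.2929, 0.1879]
orientation: [0.0, 0.087, 0.996, 0.0]
contact_force: [0.1, 0.4, 2.0]
finger_gap: 0.0236
gripper_force: 30.1
t: 3.55
position: [0.5464, 0.293, 0.421]
orientation: [0.001, 0.31, 0.951, 0.001]
contact_force: [-0.4, -0.3, -1.3]
finger_gap: 0.0239
gripper_force: 30.0
```

```bash
python3 -m crank '{"jaw":[1.5,1.5,1.5,1.5,1.5],"xyz":[[-3.4,-3.2,0],[-6.9,-6.3,0],[-10.3,-9.5,0],[-13.8,-12.6,0],[-17.2,-15.8,0]],"rotation":[[0,0,0],[0,0,0],[0,0,0],[0,0,0],[0,0,0]]}' >/dev/null
python3 -m crank '{"jaw":[1.5,1.5,1.5,1.5,1.5],"xyz":[[-3.4,-3.2,0],[-6.9,-6.3,0],[-10.3,-9.5,0],[-13.8,-12.6,0],[-17.2,-15.8,0]],"rotation":[[0,0,8],[0,0,16],[0,0,24],[0,0,32],[0,0,40]]}' >/dev/null
python3 - <<'E'
from h import *
go([.62,-.27,.257],pose(np.radians(2.7)))
E
```

```text
xyz [-9.57 -4.53 -0.23] rot [ 0.  -0.  11.2] tcp [ 0.62 -0.27  0.42]
```

```bash
python3 -m crank '{"jaw":[1.5,1.5,1.5,1.5,1.5],"xyz":[[-3.2,-1.5,0],[-6.4,-3,0],[-9.6,-4.5,0],[-9.6,-4.5,0],[-9.6,-4.5,0]],"rotation":[[0,0,5],[0,0,11],[0,0,11],[0,0,11],[0,0,11]]}'
python3 - <<'E'
from h import *
c=Cam('wrist','pics/w3.png')
E
```

```text
t: 5.05
position: [0.6205, -0.2694, 0.4174]
orientation: [-0.0, 0.688, 0.726, -0.0]
contact_force: [1.1, 0.5, -0.0]
finger_gap: 0.0243
gripper_force: 30.0
```

View pics/w3.png

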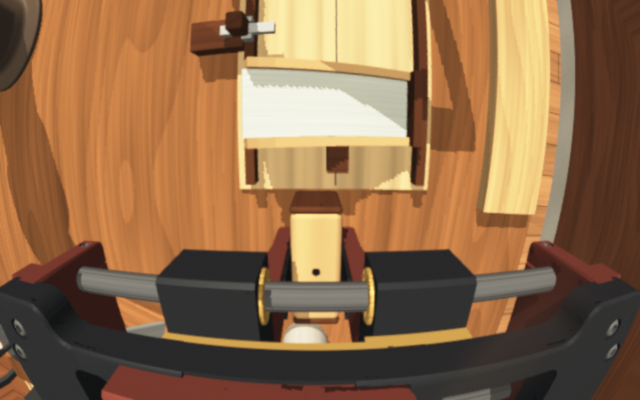

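Wrist view of the jig: base rear corners at (240,188) and (428,190), centre line at (336,183), push block (327–349, 147–172). The lane's high-end floor edge runs (243,68)–(243,138), its low end is at x≈408, and the knob is at about (237,22).

```bash
python3 - <<'E'
from h import *
c=Cam('wrist')
for n,u,v,z in(('baseRL',240,188,.006),('baseRR',428,190,.006),('line r',336,185,.006),('line f',336,10,.006),('hi-',243,138,.094),('hi+',243,70,.094),('lo-',408,137,.050),('lo+',410,79,.050),('blk',338,160,.052),('blk rear edge?',338,172,.052),('knob top',237,20,.077)):
    print(n,(c.at(u,v,z)*1000).round(1))
def J(x,y,z,o=(638.5,-81),a=2.7):
    a=np.radians(a);return np.array([o[0]-np.sin(a)*x-np.cos(a)*y,o[1]+np.cos(a)*x-np.sin(a)*y,z])
for q in([-200,125,6],[-200,-125,6],[0,112,77],[0,152,77],[-172,0,52],[-95+35,97.5,94],[-95-35,97.5,94]):print(q,J(*q).round(1),np.round(c.px(J(*q)/1000),0))
d=cv2.resize(c.im[0:70,170:310],None,fx=4,fy=4,interpolation=cv2.INTER_CUBIC);cv2.imwrite('pics/knob.png',d[:,:,::-1])
E
```

```text
baseRL [ 522.9 -287.     6. ]
baseRR [ 773.5 -274.7    6. ]
line r [ 648.1 -276.1    6. ]
line f [634.5 -47.3   6. ]
hi- [ 546.6 -216.9   94. ]
hi+ [ 543.2 -148.6   94. ]
lo- [ 723.9 -206.3   50. ]
lo+ [ 721.5 -138.8   50. ]
blk [ 644.9 -238.7   52. ]
blk rear edge? [ 645.8 -252.3   52. ]
knob top [527.8 -89.   77. ]
[-200, 125, 6] [ 523.1 -286.7    6. ] [240. 188.]
[-200, -125, 6] [ 772.8 -274.9    6. ] [427. 190.]
[0, 112, 77] [526.6 -86.3  77. ] [236.  18.]
[0, 152, 77] [486.7 -88.2  77. ] [201.  22.]
[-172, 0, 52] [ 646.6 -252.8   52. ] [339. 172.]
[-60, 97.5, 94] [ 543.9 -145.5   94. ] [244.  67.]
[-130, 97.5, 94] [ 547.2 -215.4   94. ] [244. 137.]
```

View pics/knob.png

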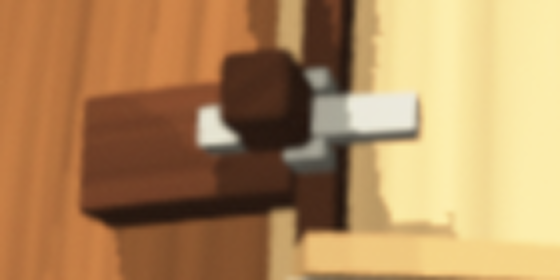

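```bash
cat >> h.py <<'E'
A0=np.radians(2.7);O=np.array([.6385,-.081,0])
JX=np.array([-np.sin(A0),np.cos(A0),0]);JY=np.array([-np.cos(A0),-np.sin(A0),0]);JZ=np.array([0,0,1.])
def jig(x,y,z): return O+JX*x+JY*y+JZ*z
n=-np.sin(.38)*JY+np.cos(.38)*JZ
RL=np.c_[JX,np.cross(-n,JX),-n]
def lane(s,up,cx=-.097): return jig(cx,s,.020+(s+.0875)*np.tan(.38))+n*up
E
python3 - <<'E'
from h import *
r=go(lane(-.048,.12),RL); go(lane(-.048,.028),RL,cur=r)
E
```

```text
xyz [ 8.61 17.98 11.9 ] rot [21.8  0.1  0.6] tcp [ 0.796 -0.171  0.299]
xyz [-0.  -0.   9.2] rot [0. 0. 0.] tcp [ 0.762 -0.172  0.213]
```

```bash
python3 -m crank '{"jaw":[1.5,1.5,1.5,1.5,1.5],"xyz":[[3,5,0],[6,10,2],[8.6,14,6],[8.6,18,10],[8.6,18,11.9]],"rotation":[[5,0,0],[10,0,0],[15,0,0.6],[21.8,0,0.6],[21.8,0,0.6]]}' 
python3 -m crank '{"jaw":[1.5,1.5,1.5,1.5,1.5],"xyz":[[0,0,0],[0,0,0],[0,0,0],[0,0,0],[0,0,0]],"rotation":[[0,0,0],[0,0,0],[0,0,0],[0,0,0],[0,0,0]]}'
python3 - <<'E'
from h import *
go(lane(-.048,.028),RL);Cam('side','pics/sd1.png');Cam('wrist','pics/w4.png')
E
```

```text
t: 5.65
position: [0.7983, -0.1671, 0.2967]
orientation: [-0.131, 0.676, 0.712, -0.138]
contact_force: [0.9, -0.0, -1.0]
finger_gap: 0.024
gripper_force: 30.0
t: 6.15
position: [0.7955, -0.1735, 0.3032]
orientation: [-0.128, 0.679, 0.71, -0.136]
contact_force: [-0.0, 0.2, -0.7]
finger_gap: 0.0243
gripper_force: 30.0
xyz [0.3  0.17 9.61] rot [ 0.3  0.1 -0.2] tcp [ 0.762 -0.172  0.213]
```

View pics/w4.png

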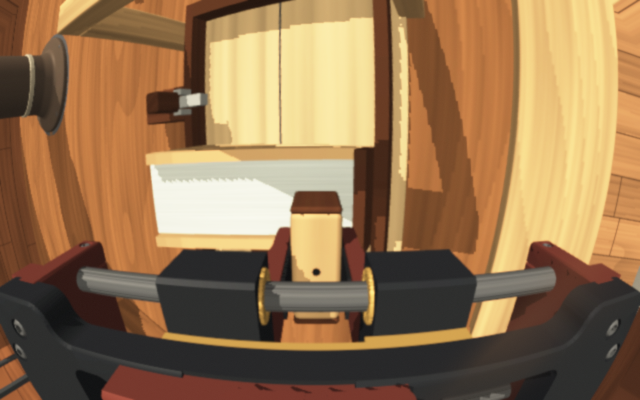

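Held head at (290–342, 192–322), aligned with the lane, hole at (316,272).

```bash
cat >> h.py <<'E'
def held(c,u,v,d=.152):
    R,p,_=tool();o=R.T@(c.o-p);r=R.T@c.ray(u,v);return (o+r*(d-o[2])/r[2])*1000
E
python3 - <<'E'
from h import *
c=Cam('wrist')
print(held(c,316,272),held(c,316,213),held(c,316,320))
for n,u,v,z in(('rail- hi out',158,235,.105),('rail+ hi out',147,155,.105),('floor hi+',152,165,.094),('floor hi-',158,235,.094),('rail+ low',354,150,.05)):
    P=c.at(u,v,z)-O;print(n,P@JX*1000,P@JY*1000)
E
```

```text
[ -1.84714546   1.03908287 152.        ] [ 27.55393948   0.99543996 152.        ] [-30.32410351   1.08334388 152.        ]
rail- hi out -129.28311767145127 85.03004666079188
rail+ hi out -53.60713962638873 87.70414512285376
floor hi+ -64.48613001629252 95.34873205753199
floor hi- -135.25954703858312 99.39346276684323
rail+ low -52.70978336702074 -85.69179724435035
```

```bash
python3 -m crank '{"jaw":[1.5,1.5,1.5,1.5,1.5],"xyz":[[0.35,0.2,4],[0.35,0.2,7],[0.35,0.2,9.4],[0.35,0.2,9.4],[0.35,0.2,9.4]],"rotation":[[0,0,0],[0,0,0],[0,0,0],[0,0,0],[0,0,0]]}' 
python3 - <<'E'
from h import *
go(lane(-.048,.028,-.0964),RL);c=Cam('wrist','pics/w5.png');Cam('side','pics/sd2.png')
E
```

```text
t: 6.8
position: [0.7626, -0.171, 0.2112]
orientation: [-0.13, 0.678, 0.71, -0.137]
contact_force: [0.3, -0.2, -0.5]
finger_gap: 0.0234
gripper_force: 30.0
xyz [-0.07 -0.16 -0.14] rot [-0.   0.1 -0.1] tcp [ 0.762 -0.172  0.213]
```

View pics/w5.png

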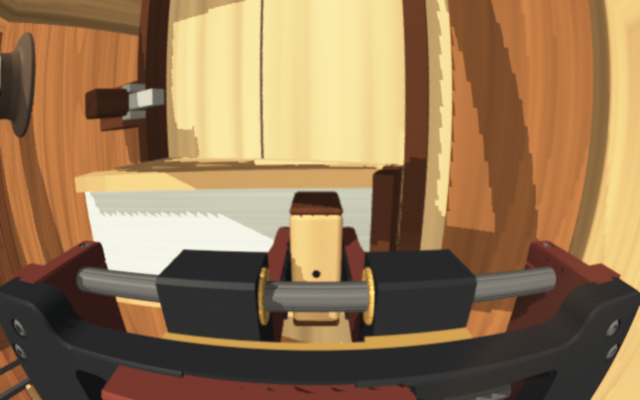

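Head is inside the lane: its end at row 192 is clear of the rail's inner edge at row 188, and there is no contact force. Releasing.

```bash
python3 -m crank '{"jaw":[1.5,1.5,3.4,3.4,3.4],"xyz":[[0,0,0.2],[0,0,0.2],[0,0,0.2],[0,0,0.2],[0,0,0.2]],"rotation":[[0,0,0],[0,0,0],[0,0,0],[0,0,0],[0,0,0]]}' 
python3 -m crank '{"jaw":[3.4,3.4,3.4,3.4,3.4],"xyz":[[0,0,0],[0,0,-2],[0,0,-5],[0,0,-10],[0,0,-15]],"rotation":[[0,0,0],[0,0,0],[0,0,0],[0,0,0],[0,0,0]]}' 
python3 - <<'E'
from h import *
c=Cam('wrist','pics/w6.png')
E
```

```text
t: 7.4
position: [0.762, -0.1708, 0.2089]
orientation: [-0.13, 0.678, 0.71, -0.137]
contact_force: [-0.1, 0.2, 0.2]
finger_gap: 0.0336
gripper_force: 0.1
t: 7.9
position: [0.8176, -0.168, 0.3495]
orientation: [-0.13, 0.678, 0.71, -0.138]
contact_force: [0.5, -0.4, 0.5]
finger_gap: 0.0339
gripper_force: 0.0
```

View pics/w6.png

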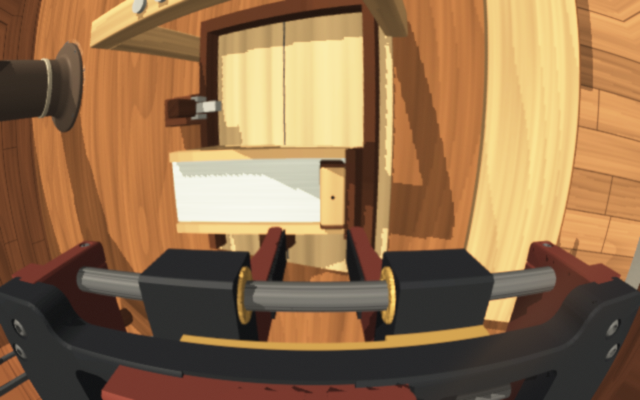

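Head 1 rests upright across the lane at the stop board (320–345, 160–227). Next one.

```bash
cat >> h.py <<'E'
def holes(c):
    hsv=cv2.cvtColor(c.im,cv2.COLOR_RGB2HSV);g=cv2.cvtColor(c.im,cv2.COLOR_RGB2GRAY)
    m=((hsv[:,:,1]<135)&(hsv[:,:,2]>190)).astype(np.uint8);m=cv2.morphologyEx(m,cv2.MORPH_CLOSE,np.ones((5,5)))
    bh=cv2.morphologyEx(g,cv2.MORPH_BLACKHAT,np.ones((7,7)))
    for k in cv2.findContours(m,0,2)[0]:
        if not 400<cv2.contourArea(k)<30000: continue
        w=np.array([c.at(u,v,.036)[:2] for u,v in k[:,0]],np.float32)*1000
        r=cv2.minAreaRect(w);b=cv2.boxPoints(r);e=max(b[1]-b[0],b[2]-b[1],key=np.linalg.norm)
        if max(r[1])>75: continue
        mm=np.zeros_like(g);cv2.drawContours(mm,[k],-1,255,-1);mm=cv2.erode(mm,np.ones((9,9)))
        bb=np.where(mm>0,bh,0).astype(float);bb[bb<bb.max()*.5]=0
        if bb.max()<30: print('nohole',k[:,0].mean(0).round(),np.round(r[0]),np.round(r[1]));continue
        v,u=np.array(np.nonzero(bb));wt=bb[v,u];u,v=(u*wt).sum()/wt.sum(),(v*wt).sum()/wt.sum()
        a=np.degrees(np.arctan2(e[1],e[0]));a=(a+90)%180-90
        print('px',round(u),round(v),'hole',(c.at(u,v,.036)[:2]*1000).round(1),'rect',np.round(r[0],1),np.round(r[1],1),'axis',round(float(a),1))
E
python3 - <<'E'
from h import *
r=go([.66,-.05,.277],pose(np.radians(30)));r=go([.635,.19,.19],pose(np.radians(59)),cur=r)
E
```

```text
xyz [ 12.44 -17.31  -1.97] rot [-20.8  -4.8 -27. ] tcp [ 0.66 -0.05  0.44]
xyz [22.03  9.83  8.7 ] rot [  0.   0. -29.] tcp [0.635 0.19  0.353]
```

```bash
python3 -m crank '{"jaw":[6,6,6,6,6],"xyz":[[2,-3,-4],[5,-7,-6],[8,-11,-5],[12.4,-17.3,-2],[12.4,-17.3,-2]],"rotation":[[-4,-1,-5],[-8,-2,-11],[-12,-3,-16],[-20.8,-4.8,-27],[-20.8,-4.8,-27]]}' >/dev/null
python3 -m crank '{"jaw":[6,6,6,6,6],"xyz":[[4.5,2,0],[9,4,2],[13.5,6,4],[18,8,6],[22,9.8,8.7]],"rotation":[[0,0,-6],[0,0,-12],[0,0,-18],[0,0,-24],[0,0,-29]]}'
python3 - <<'E'
from h import *
c=Cam('wrist','pics/w7.png');holes(c)
E
```

```text
t: 8.95
position: [0.6337, 0.1814, 0.3504]
orientation: [-0.005, 0.266, 0.964, 0.0]
contact_force: [-1.1, -0.2, -0.2]
finger_gap: 0.0601
gripper_force: 0.0
px 326 201 hole [642.4 187.1] rect [641.8 187.8] [23.3 55.4] axis -30.8
px 281 118 hole [551.4 192.1] rect [551.3 192.8] [55.9 23.2] axis 21.1
px 254 9 hole [441.8 225.3] rect [448.2 224.6] [24.  44.2] axis -14.5
```

```bash
python3 - <<'E'
from h import *
holes(Cam('wrist'));go([.6424,.1871,.0245],pose(np.radians(59.2)))
E
```

```text
px 320 212 hole [642.4 187.1] rect [641.9 187.9] [23.1 55.7] axis -31.5
px 276 127 hole [551.6 192.1] rect [551.2 193. ] [55.7 23.6] axis 21.3
px 250 17 hole [442.1 225.2] rect [444.5 225.8] [23.9 53.3] axis -13.5
xyz [-1.26  0.67 15.87] rot [-0.3 -1.   0.4] tcp [0.642 0.187 0.188]
```

```bash
python3 -m crank '{"jaw":[6,6,6,6,6],"xyz":[[-0.8,0.1,4],[-0.8,0.1,8],[-0.8,0.1,12],[-0.8,0.1,15],[-0.8,0.1,16.5]],"rotation":[[0,0,0],[0,0,0],[0,0,0],[0,0,0],[0,0,0]]}' >/dev/null
python3 -m crank '{"jaw":[6,6,1.5,1.5,1.5],"xyz":[[0,0,0],[0,0,0],[0,0,0],[0,0,0],[0,0,0]],"rotation":[[0,0,0],[0,0,0],[0,0,0],[0,0,0],[0,0,0]]}'
python3 -m crank '{"jaw":[1.5,1.5,1.5,1.5,1.5],"xyz":[[0,0,0],[0,0,-5],[0,0,-10],[0,0,-15],[0,0,-20]],"rotation":[[0,0,0],[0,0,0],[0,0,0],[0,0,0],[0,0,0]]}'
python3 -m crank '{"jaw":[1.5,1.5,1.5,1.5,1.5],"xyz":[[0,0,-5],[0,0,-5],[0,0,-5],[0,0,-5],[0,0,-5]],"rotation":[[0,0,8],[0,0,16],[0,0,24],[0,0,32],[0,0,40]]}'
python3 - <<'E'
from h import *
r=go([.70,-.02,.30],pose(np.radians(2.7)));r=go(lane(-.025,.13,-.098),RL,cur=r);go(lane(-.025,.028,-.098),RL,cur=r)
E
```

```text
t: 10.05
position: [0.6398, 0.1764, 0.1852]
orientation: [-0.005, 0.268, 0.963, -0.0]
contact_force: [0.5, 0.4, -0.1]
finger_gap: 0.0395
gripper_force: 0.2
t: 10.55
position: [0.6415, 0.1759, 0.3867]
orientation: [-0.006, 0.268, 0.963, -0.001]
contact_force: [1.1, -0.5, -1.0]
finger_gap: 0.0152
gripper_force: 0.0
t: 11.05
position: [0.6422, 0.1758, 0.4348]
orientation: [-0.005, 0.584, 0.812, -0.003]
contact_force: [0.4, -0.2, 1.5]
finger_gap: 0.0153
gripper_force: 0.0
xyz [-20.39  -0.79  -2.92] rot [-0.6 -0.2 15.9] tcp [ 0.7   -0.02   0.463]
xyz [-15.6    6.94  14.59] rot [21.8 -0.  -0. ] tcp [ 0.777 -0.173  0.317]
xyz [-0.  -0.  10.2] rot [0. 0. 0.] tcp [ 0.739 -0.174  0.222]
```

```bash
python3 -m crank '{"jaw":[6,6,6,6,6],"xyz":[[0,0,9],[0,0,9],[0,0,9],[0,0,9],[0,0,9]],"rotation":[[0,0,-8],[0,0,-16],[0,0,-24],[0,0,-32],[0,0,-40]]}' >/dev/null
python3 - <<'E'
from h import *
holes(Cam('wrist','pics/w8.png'));go([.6424,.1871,.0245],pose(np.radians(59.2)))
E
```

```text
px 313 191 hole [633.4 176.6] rect [633.5 177.3] [22.6 55.5] axis -31.2
px 282 108 hole [551.3 192.1] rect [551.4 192.7] [55.7 23.2] axis 21.3
px 255 0 hole [442.5 224.8] rect [454.  223.2] [23.4 32.2] axis -13.4
xyz [ 0.3   1.1  15.68] rot [-0.3 -0.6  0.5] tcp [0.642 0.187 0.188]
```

```bash
python3 - <<'E'
from h import *
holes(Cam('wrist'));go([.6334,.1766,.0245],pose(np.radians(58.8)))
E
```

```text
px 313 191 hole [633.6 176.5] rect [633.1 177.5] [22.8 55.4] axis -30.8
px 283 108 hole [551.3 192.1] rect [551.2 192.7] [55.9 23.2] axis 21.3
px 257 0 hole [443.1 224.7] rect [454.6 223.2] [23.5 31.4] axis -13.1
xyz [ 0.55 -0.27 15.7 ] rot [-0.3 -0.6  0.2] tcp [0.633 0.177 0.188]
```

```bash
python3 -m crank '{"jaw":[6,6,6,6,6],"xyz":[[0.5,-0.3,4],[0.5,-0.3,8],[0.5,-0.3,12],[0.5,-0.3,15],[0.5,-0.3,15.7]],"rotation":[[0,0,0],[0,0,0],[0,0,0],[0,0,0],[0,0,0]]}'
python3 -m crank '{"jaw":[6,1.5,1.5,1.5,1.5],"xyz":[[0,0,0],[0,0,0],[0,0,0],[0,0,0],[0,0,0]],"rotation":[[0,0,0],[0,0,0],[0,0,0],[0,0,0],[0,0,0]]}' >/dev/null
python3 -m crank '{"jaw":[1.5,1.5,1.5,1.5,1.5],"xyz":[[0,0,0],[0,0,0],[0,0,0],[0,0,-3],[0,0,-6]],"rotation":[[0,0,0],[0,0,0],[0,0,0],[0,0,0],[0,0,0]]}'
```

```text
t: 12.15
position: [0.6322, 0.1758, 0.184]
orientation: [-0.008, 0.27, 0.963, -0.003]
contact_force: [-0.8, -1.1, -0.3]
finger_gap: 0.0599
gripper_force: 0.0
t: 13.15
position: [0.6339, 0.1761, 0.2471]
orientation: [-0.007, 0.268, 0.963, -0.001]
contact_force: [0.7, 0.8, -0.2]
finger_gap: 0.0241
gripper_force: 30.0
```

```bash
python3 -m crank '{"jaw":[1.5,1.5,1.5,1.5,1.5],"xyz":[[0,0,-5],[0,0,-10],[0,0,-15],[0,0,-19],[0,0,-19]],"rotation":[[0,0,8],[0,0,16],[0,0,24],[0,0,32],[0,0,40]]}' 
python3 - <<'E'
from h import *
r=go([.70,-.02,.29],pose(np.radians(2.7)));r=go(lane(-.025,.13,-.098),RL,cur=r);go(lane(-.025,.028,-.098),RL,cur=r)
E
```

```text
t: 13.65
position: [0.6374, 0.1763, 0.4448]
orientation: [-0.002, 0.584, 0.812, 0.002]
contact_force: [1.5, -0.8, -0.6]
finger_gap: 0.0239
gripper_force: 30.0
xyz [-20.6   -0.32  -0.94] rot [-0.  -0.3 15.9] tcp [ 0.7   -0.02   0.453]
xyz [-15.6    6.94  13.59] rot [21.8 -0.  -0. ] tcp [ 0.777 -0.173  0.317]
xyz [-0.  -0.  10.2] rot [0. 0. 0.] tcp [ 0.739 -0.174  0.222]
```

```bash
python3 -m crank '{"jaw":[1.5,1.5,1.5,1.5,1.5],"xyz":[[-4,0,-0.9],[-8,0,-0.9],[-12.5,0,-0.9],[-17,-0.3,-0.9],[-20.6,-0.3,-0.9]],"rotation":[[0,0,4],[0,0,8],[0,0,12],[0,0,16],[0,0,16]]}' >/dev/null
python3 -m crank '{"jaw":[1.5,1.5,1.5,1.5,1.5],"xyz":[[-4,1,0],[-8,2,2],[-12,4,5],[-15.6,6,9],[-15.6,6.9,13.6]],"rotation":[[5,0,0],[10,0,0],[15,0,0],[21.8,0,0],[21.8,0,0]]}' >/dev/null
python3 -m crank '{"jaw":[1.5,1.5,1.5,1.5,1.5],"xyz":[[0,0,0],[0,0,0],[0,0,0],[0,0,0],[0,0,0]],"rotation":[[0,0,0],[0,0,0],[0,0,0],[0,0,0],[0,0,0]]}'
python3 - <<'E'
from h import *
go(lane(-.025,.028,-.098),RL)
c=Cam('wrist','pics/w9.png');g=cv2.cvtColor(c.im,cv2.COLOR_RGB2GRAY)
b=cv2.morphologyEx(g,cv2.MORPH_BLACKHAT,np.ones((9,9)))[235:300,300:332];i=np.unravel_index(b.argmax(),b.shape);print(i[1]+300,i[0]+235,b.max(),held(c,i[1]+300,i[0]+235))
E
```

```text
t: 15.15
position: [0.7746, -0.1707, 0.3177]
orientation: [-0.133, 0.676, 0.712, -0.139]
contact_force: [-0.3, 1.0, -1.0]
finger_gap: 0.0238
gripper_force: 30.0
xyz [-0.2   0.28 10.19] rot [-0.4  0.   0.3] tcp [ 0.739 -0.174  0.222]
315 270 176 [ -0.47389342   0.66246531 152.        ]
```

```bash
python3 -m crank '{"jaw":[1.5,1.5,1.5,1.5,1.5],"xyz":[[-0.15,0.3,4],[-0.15,0.3,7.5],[-0.15,0.3,10],[-0.15,0.3,10.3],[-0.15,0.3,10.3]],"rotation":[[-0.4,0,0],[-0.4,0,0],[-0.4,0,0],[-0.4,0,0.3],[-0.4,0,0.3]]}'
python3 -m crank '{"jaw":[1.5,1.5,1.5,3.4,3.4],"xyz":[[0,0,0.2],[0,0,0.2],[0,0,0.2],[0,0,0.2],[0,0,0.2]],"rotation":[[0,0,0],[0,0,0],[0,0,0],[0,0,0],[0,0,0]]}' 
python3 - <<'E'
from h import *
go(lane(-.025,.028,-.098),RL)
E
```

```text
t: 15.7
position: [0.738, -0.1744, 0.2184]
orientation: [-0.132, 0.678, 0.71, -0.138]
contact_force: [-0.1, 0.9, -0.1]
finger_gap: 0.0239
gripper_force: 30.0
t: 16.2
position: [0.7375, -0.1746, 0.2161]
orientation: [-0.132, 0.678, 0.71, -0.138]
contact_force: [-0.1, -0.2, 0.3]
finger_gap: 0.0334
gripper_force: 0.1
xyz [ 0.01 -0.1  -0.63] rot [-0.3 -0.  -0.1] tcp [ 0.739 -0.174  0.222]
```

```bash
python3 -m crank '{"jaw":[3.4,3.4,3.4,3.4,3.4],"xyz":[[0,0,-2],[0,0,-5],[0,0,-10],[0,0,-15],[0,0,-20]],"rotation":[[0,0,0],[0,0,0],[0,0,0],[0,0,0],[0,0,0]]}' 
python3 - <<'E'
from h import *
c=Cam('wrist','pics/w10.png');hsv=cv2.cvtColor(c.im,cv2.COLOR_RGB2HSV);g=cv2.cvtColor(c.im,cv2.COLOR_RGB2GRAY)
b=cv2.morphologyEx(g,cv2.MORPH_BLACKHAT,np.ones((7,7)))
for y in(-.0875+.0111-.0134,-.0875+.0334-.0134):
    u,v=map(int,c.px(lane(y+.0134,.036,-.098)));w=b[v-9:v+10,u-7:u+8];i=np.unravel_index(w.argmax(),w.shape);print(u,v,w.max(),i[1]-7,i[0]-9)
r=go([.63,.0,.287],pose(np.radians(-25)));r=go([.551,.185,.157],pose(np.radians(-68)),cur=r)
E
```

```text
t: 16.7
position: [0.8042, -0.1694, 0.3945]
orientation: [-0.13, 0.677, 0.712, -0.133]
contact_force: [0.6, -2.7, -1.1]
finger_gap: 0.0338
gripper_force: 0.0
368 191 24 0 1
345 191 48 -1 -9
xyz [ 17.87 -17.33   1.43] rot [-20.3   5.3  27.3] tcp [0.63 0.   0.45]
xyz [ 13.43 -14.98  13.  ] rot [ 0.  0. 43.] tcp [0.551 0.185 0.32 ]
```

View pics/w10.png

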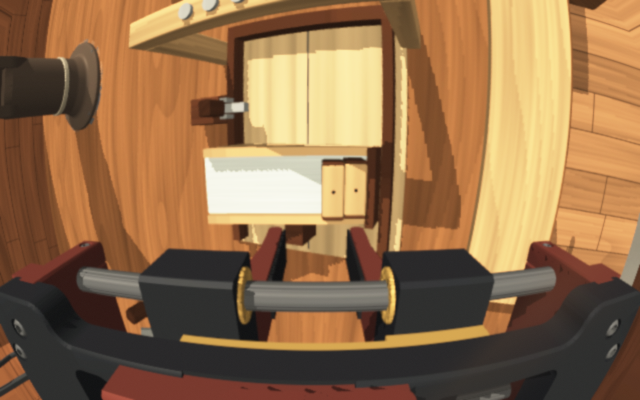

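```bash
python3 -m crank '{"jaw":[6,6,6,6,6],"xyz":[[4,-3,-3],[8,-7,-3],[12,-11,-1],[15,-14,0.5],[17.9,-17.3,1.4]],"rotation":[[-4,1,5],[-8,2,11],[-13,3,16],[-17,4,22],[-20.3,5.3,27.3]]}' >/dev/null
python3 -m crank '{"jaw":[6,6,6,6,6],"xyz":[[0,0,0],[0,0,0],[0,0,0],[0,0,0],[0,0,0]],"rotation":[[0,0,0],[0,0,0],[0,0,0],[0,0,0],[0,0,0]]}'
python3 - <<'E'
from h import *
go([.551,.185,.157],pose(np.radians(-68)))
E
```

```text
t: 17.75
position: [0.6403, -0.0084, 0.4417]
orientation: [-0.005, 0.844, 0.536, -0.006]
contact_force: [-0.2, -0.5, -0.4]
finger_gap: 0.06
gripper_force: 0.0
xyz [ 13.76 -16.14  12.33] rot [-0.7  0.6 42.8] tcp [0.551 0.185 0.32 ]
```

Two heads sit queued upright, holes at (355,191) and (333,192). Moving on to the third.

```bash
python3 -m crank '{"jaw":[6,6,6,6,6],"xyz":[[3,-3,0],[6,-7,3],[9,-11,6],[12,-14,9],[13.8,-16.1,12.3]],"rotation":[[0,0,8.5],[0,0,17],[0,0,25],[0,0,34],[0,0,42.5]]}' >/dev/null
python3 -m crank '{"jaw":[6,6,6,6,6],"xyz":[[0,0,0],[0,0,0],[0,0,0],[0,0,0],[0,0,0]],"rotation":[[0,0,0],[0,0,0],[0,0,0],[0,0,0],[0,0,0]]}'
python3 - <<'E'
from h import *
holes(Cam('wrist','pics/w11.png'));go([.5513,.1921,.0245],pose(np.radians(-68.7)))
E
```

```text
t: 18.75
position: [0.5543, 0.178, 0.3296]
orientation: [-0.003, 0.981, 0.196, -0.006]
contact_force: [-0.2, -0.7, 0.2]
finger_gap: 0.06
gripper_force: 0.0
px 303 193 hole [551.6 191.8] rect [551.8 192.2] [55.9 22.7] axis 21.6
xyz [ 0.43 -1.29 14.2 ] rot [-0.4  0.6  1.3] tcp [0.551 0.192 0.188]
```

```bash
python3 -m crank '{"jaw":[6,6,6,6,6],"xyz":[[0.4,-1.3,4],[0.4,-1.3,8],[0.4,-1.3,11],[0.4,-1.3,13],[0.4,-1.3,14.1]],"rotation":[[-0.4,0.6,1.3],[-0.4,0.6,1.3],[-0.4,0.6,1.3],[-0.4,0.6,1.3],[-0.4,0.6,1.3]]}'
python3 -m crank '{"jaw":[6,1.5,1.5,1.5,1.5],"xyz":[[0,0,0],[0,0,0],[0,0,0],[0,0,0],[0,0,0]],"rotation":[[0,0,0],[0,0,0],[0,0,0],[0,0,0],[0,0,0]]}'
python3 -m crank '{"jaw":[1.5,1.5,1.5,1.5,1.5],"xyz":[[0,0,0],[0,0,0],[0,0,0],[0,0,-3],[0,0,-6]],"rotation":[[0,0,0],[0,0,0],[0,0,0],[0,0,0],[0,0,0]]}'
python3 -m crank '{"jaw":[1.5,1.5,1.5,1.5,1.5],"xyz":[[0,0,-5],[0,0,-10],[0,0,-15],[0,0,-20],[0,0,-20]],"rotation":[[0,0,-8],[0,0,-16],[0,0,-24],[0,0,-32],[0,0,-40]]}'
python3 - <<'E'
from h import *
r=go([.68,-.02,.29],pose(np.radians(2.7)));r=go(lane(-.003,.13,-.098),RL,cur=r);go(lane(-.003,.028,-.098),RL,cur=r)
E
```

```text
t: 19.3
position: [0.5499, 0.1926, 0.1863]
orientation: [0.0, 0.983, 0.186, -0.002]
contact_force: [0.1, -0.5, 0.5]
finger_gap: 0.0601
gripper_force: 0.0
t: 19.8
position: [0.5504, 0.1933, 0.1886]
orientation: [-0.0, 0.983, 0.186, -0.0]
contact_force: [0.3, 0.2, 0.0]
finger_gap: 0.0317
gripper_force: 0.0
t: 20.3
position: [0.5497, 0.1929, 0.2475]
orientation: [0.0, 0.983, 0.186, -0.002]
contact_force: [0.2, 0.2, -0.2]
finger_gap: 0.0239
gripper_force: 30.0
t: 20.8
position: [0.5518, 0.193, 0.4552]
orientation: [0.0, 0.858, 0.513, 0.005]
contact_force: [1.2, 0.1, -1.1]
finger_gap: 0.0239
gripper_force: 30.0
xyz [-12.69  21.38   0.22] rot [  0.4  -0.4 -31. ] tcp [ 0.68  -0.02   0.453]
xyz [-15.7    6.74  12.72] rot [21.8 -0.  -0. ] tcp [ 0.755 -0.174  0.326]
xyz [-0.   0.  10.2] rot [0. 0. 0.] tcp [ 0.717 -0.175  0.231]
```

```bash
python3 -m crank '{"jaw":[1.5,1.5,1.5,1.5,1.5],"xyz":[[-2.5,4.3,0],[-5,8.6,0],[-7.5,12.9,0],[-10,17,0],[-12.7,21.4,0]],"rotation":[[0,0,-6],[0,0,-12],[0,0,-18],[0,0,-24],[0,0,-31]]}' >/dev/null
python3 -m crank '{"jaw":[1.5,1.5,1.5,1.5,1.5],"xyz":[[-4,1,0],[-8,2,2],[-12,4,5],[-15.7,6,9],[-15.7,6.7,12.7]],"rotation":[[5,0,0],[10,0,0],[15,0,0],[21.8,0,0],[21.8,0,0]]}' >/dev/null
python3 -m crank '{"jaw":[1.5,1.5,1.5,1.5,1.5],"xyz":[[0,0,0],[0,0,0],[0,0,0],[0,0,0],[0,0,0]],"rotation":[[0,0,0],[0,0,0],[0,0,0],[0,0,0],[0,0,0]]}'
cat >> h.py <<'E'
def offs(c):
    g=cv2.cvtColor(c.im,cv2.COLOR_RGB2GRAY)
    b=cv2.morphologyEx(g,cv2.MORPH_BLACKHAT,np.ones((9,9)))[235:300,300:332];i=np.unravel_index(b.argmax(),b.shape);print(i[1]+300,i[0]+235,b.max(),held(c,i[1]+300,i[0]+235).round(1))
E
python3 - <<'E'
from h import *
go(lane(-.003,.028,-.098),RL)
offs(Cam('wrist','pics/w12.png'))
E
```

```text
t: 22.3
position: [0.7505, -0.1725, 0.3237]
orientation: [-0.13, 0.679, 0.709, -0.136]
contact_force: [-0.1, -0.5, -0.1]
finger_gap: 0.0236
gripper_force: 30.0
xyz [-0.14  0.29  9.85] rot [ 0.1 -0.1 -0.2] tcp [ 0.717 -0.175  0.231]
316 269 177 [  0.2   1.2 152. ]
```

```bash
python3 -m crank '{"jaw":[1.5,1.5,1.5,1.5,1.5],"xyz":[[-0.15,0.3,4],[-0.15,0.3,7.5],[-0.15,0.3,9.5],[-0.15,0.3,9.9],[-0.15,0.3,9.9]],"rotation":[[0,0,0],[0,0,0],[0,0,0],[0,0,0],[0,0,0]]}'
python3 -m crank '{"jaw":[1.5,1.5,1.5,3.4,3.4],"xyz":[[0,0,0.2],[0,0,0.2],[0,0,0.2],[0,0,0.2],[0,0,0.2]],"rotation":[[0,0,0],[0,0,0],[0,0,0],[0,0,0],[0,0,0]]}' 
python3 -m crank '{"jaw":[3.4,3.4,3.4,3.4,3.4],"xyz":[[0,0,-2],[0,0,-5],[0,0,-10],[0,0,-15],[0,0,-18]],"rotation":[[0,0,0],[0,0,0],[0,0,0],[0,0,0],[0,0,0]]}' 
cat >> h.py <<'E'
def queue(c):
    "holes on tops of heads in the lane: carriage-y of each, by ray onto the plane 36 mm above the lane floor"
    g=cv2.cvtColor(c.im,cv2.COLOR_RGB2GRAY);b=cv2.morphologyEx(g,cv2.MORPH_BLACKHAT,np.ones((5,5)))
    p0=lane(0,.036);_,l,st,ce=cv2.connectedComponentsWithStats((b>60).astype(np.uint8))
    for s,(u,v) in zip(st,ce):
        if s[4]>25: continue
        d=c.ray(u,v);P=c.o+d*((p0-c.o)@n/(d@n))-O
        if abs(P@JX+.098)<.008 and -.09<P@JY<.1:print(round(u),round(v),'cx',round(P@JX*1000),'y',round(P@JY*1000))
E
python3 - <<'E'
from h import *
queue(Cam('wrist','pics/w13.png'))
r=go([.60,.0,.287],pose(np.radians(40)));r=go([.45,.215,.157],pose(np.radians(76)),cur=r)
E
```

```text
t: 22.85
position: [0.7164, -0.1761, 0.2282]
orientation: [-0.131, 0.679, 0.709, -0.137]
contact_force: [1.1, 0.3, -0.3]
finger_gap: 0.0237
gripper_force: 30.0
t: 23.35
position: [0.7156, -0.1763, 0.2257]
orientation: [-0.132, 0.679, 0.709, -0.137]
contact_force: [0.3, -0.0, -0.1]
finger_gap: 0.0333
gripper_force: 0.1
t: 23.85
position: [0.7834, -0.1732, 0.397]
orientation: [-0.13, 0.679, 0.709, -0.136]
contact_force: [0.5, -0.4, -0.0]
finger_gap: 0.0338
gripper_force: 0.0
377 187 cx -96 y -77
331 189 cx -98 y -33
354 189 cx -98 y -55
342 194 cx -104 y -43
xyz [ 18.08 -18.26   1.82] rot [-20.7  -6.9 -37.1] tcp [0.6  0.   0.45]
xyz [26.11  2.33 13.  ] rot [  0.   0. -36.] tcp [0.45  0.215 0.32 ]
```

Three are queued at carriage y −77, −55 and −33, evenly spaced. Now the fourth.

```bash
python3 -m crank '{"jaw":[6,6,6,6,6],"xyz":[[4,-3,-3],[8,-7,-3],[12,-11,-1],[15,-14,0.5],[18.1,-18.2,1.8]],"rotation":[[-4,-1,-8],[-8,-3,-15],[-12,-4,-22],[-16,-5,-29],[-20.7,-6.9,-37]]}' >/dev/null
python3 -m crank '{"jaw":[6,6,6,6,6],"xyz":[[0,0,0],[0,0,0],[0,0,0],[0,0,0],[0,0,0]],"rotation":[[0,0,0],[0,0,0],[0,0,0],[0,0,0],[0,0,0]]}'
python3 - <<'E'
from h import *
go([.45,.215,.157],pose(np.radians(76)))
E
```

```text
t: 24.9
position: [0.6183, -0.0131, 0.4424]
orientation: [-0.007, 0.43, 0.903, -0.004]
contact_force: [-0.2, 0.3, 1.0]
finger_gap: 0.0603
gripper_force: 0.0
xyz [28.2   1.45 12.48] rot [ -0.6  -0.8 -37. ] tcp [0.45  0.215 0.32 ]
```

```bash
python3 -m crank '{"jaw":[6,6,6,6,6],"xyz":[[5,0,0],[10,0.5,3],[15,1,6],[20,1.2,9],[25,1.4,11]],"rotation":[[0,0,-7],[0,0,-14],[0,0,-21],[0,0,-28],[0,0,-36]]}' >/dev/null
python3 -m crank '{"jaw":[6,6,6,6,6],"xyz":[[0,0,0],[0,0,0],[0,0,0],[0,0,0],[0,0,0]],"rotation":[[0,0,0],[0,0,0],[0,0,0],[0,0,0],[0,0,0]]}'
python3 - <<'E'
from h import *
holes(Cam('wrist','pics/w14.png'));go([.4425,.225,.0245],pose(np.radians(76.5)))
E
```

```text
t: 25.9
position: [0.4854, 0.1683, 0.3474]
orientation: [-0.007, 0.131, 0.991, -0.001]
contact_force: [-0.9, -0.1, -0.2]
finger_gap: 0.0598
gripper_force: 0.0
nohole [203. 246.] [500.  29.] [64. 28.]
px 363 140 hole [441.9 225.3] rect [441.2 225.6] [22.7 55.4] axis -13.4
xyz [ 5.35  4.43 16.05] rot [-0.3 -0.8 -1.5] tcp [0.442 0.225 0.188]
```

```bash
python3 -m crank '{"jaw":[4.5,4.5,4.5,4.5,4.5],"xyz":[[2.5,2.2,4],[5.3,4.4,8],[5.3,4.4,8],[5.3,4.4,8],[5.3,4.4,8]],"rotation":[[-0.3,-0.8,-1.5],[-0.3,-0.8,-1.5],[-0.3,-0.8,-1.5],[-0.3,-0.8,-1.5],[-0.3,-0.8,-1.5]]}'
python3 - <<'E'
from h import *
c=Cam('wrist','pics/w15.png');holes(c);go([.442,.225,.0245],pose(np.radians(76.5)))
hsv=cv2.cvtColor(c.im,cv2.COLOR_RGB2HSV);m=(hsv[:,:,1]>190)&(hsv[:,:,2]>150)&(abs(hsv[:,:,0].astype(int)-28)<4);v,u=np.nonzero(m);print(len(u))
if len(u):
    w=np.array([c.at(a,b,.036) for a,b in zip(u,v)]);print(w.min(0),w.max(0))
E
```

```text
t: 26.45
position: [0.4444, 0.2248, 0.2685]
orientation: [0.0, 0.117, 0.993, 0.001]
contact_force: [0.5, 0.3, -1.1]
finger_gap: 0.0451
gripper_force: 0.0
px 315 214 hole [441.7 225.6] rect [441.5 225.8] [22.4 55.4] axis -12.6
xyz [ 0.26 -0.04  8.13] rot [0.1 0.  0. ] tcp [0.442 0.225 0.188]
0
```

```bash
python3 -m crank '{"jaw":[4.5,4.5,4.5,4.5,4.5],"xyz":[[0.25,0,4],[0.25,0,7],[0.25,0,8.1],[0.25,0,8.1],[0.25,0,8.1]],"rotation":[[0,0,0],[0,0,0],[0,0,0],[0,0,0],[0,0,0]]}'
python3 -m crank '{"jaw":[1.5,1.5,1.5,1.5,1.5],"xyz":[[0,0,0],[0,0,0],[0,0,0],[0,0,0],[0,0,0]],"rotation":[[0,0,0],[0,0,0],[0,0,0],[0,0,0],[0,0,0]]}'
python3 -m crank '{"jaw":[1.5,1.5,1.5,1.5,1.5],"xyz":[[0,0,0],[0,0,0],[0,0,-4],[0,0,-8],[0,0,-12]],"rotation":[[0,0,0],[0,0,0],[0,0,0],[0,0,0],[0,0,0]]}'
python3 -m crank '{"jaw":[1.5,1.5,1.5,1.5,1.5],"xyz":[[0,0,-4],[0,0,-8],[0,0,-12],[0,0,-15],[0,0,-15]],"rotation":[[0,0,8],[0,0,16],[0,0,24],[0,0,32],[0,0,40]]}'
python3 - <<'E'
from h import *
r=go([.62,-.02,.29],pose(np.radians(2.7)));r=go(lane(.020,.13,-.098),RL,cur=r);go(lane(.02,.028,-.098),RL,cur=r)
E
```

```text
t: 27.0
position: [0.4417, 0.226, 0.1878]
orientation: [0.0, 0.117, 0.993, 0.001]
contact_force: [0.8, 0.4, 0.0]
finger_gap: 0.045
gripper_force: 0.0
t: 27.5
position: [0.4411, 0.2262, 0.1875]
orientation: [-0.0, 0.117, 0.993, 0.001]
contact_force: [-0.8, -0.5, 6.9]
finger_gap: 0.0238
gripper_force: 30.0
t: 28.0
position: [0.4406, 0.2258, 0.308]
orientation: [-0.001, 0.117, 0.993, 0.0]
contact_force: [0.6, 0.7, -0.7]
finger_gap: 0.0242
gripper_force: 30.0
t: 28.5
position: [0.4416, 0.2261, 0.4614]
orientation: [0.001, 0.452, 0.892, 0.003]
contact_force: [0.5, 0.5, -1.4]
finger_gap: 0.0237
gripper_force: 30.0
xyz [-30.4   -0.18   0.8 ] rot [ 0.4 -0.2 33.6] tcp [ 0.62  -0.02   0.453]
xyz [-15.98  10.43  11.8 ] rot [21.8 -0.  -0. ] tcp [ 0.732 -0.175  0.335]
xyz [-0.  -0.  10.2] rot [0. 0. 0.] tcp [ 0.694 -0.176  0.24 ]
```

```bash
python3 -m crank '{"jaw":[1.5,1.5,1.5,1.5,1.5],"xyz":[[-4,0,0.5],[-8,0,0.5],[-12,0,0.5],[-16,0,0.5],[-20,0,0.5]],"rotation":[[0,0,0],[0,0,0],[0,0,0],[0,0,0],[0,0,0]]}' >/dev/null
python3 -m crank '{"jaw":[1.5,1.5,1.5,1.5,1.5],"xyz":[[-4,0,0],[-7,0,0],[-10.4,0,0],[-10.4,0,0],[-10.4,0,0]],"rotation":[[0,0,7],[0,0,14],[0,0,21],[0,0,28],[0,0,33.5]]}'
python3 - <<'E'
from h import *
r=go(lane(.020,.13,-.098),RL)
E
```

```text
t: 29.5
position: [0.6226, -0.0195, 0.4507]
orientation: [-0.001, 0.69, 0.724, -0.001]
contact_force: [0.1, -0.1, -0.2]
finger_gap: 0.0238
gripper_force: 30.0
xyz [-16.02  10.19  11.53] rot [21.6 -0.   0. ] tcp [ 0.732 -0.175  0.335]
```

```bash
python3 -m crank '{"jaw":[1.5,1.5,1.5,1.5,1.5],"xyz":[[-4,2,0],[-8,4,2],[-12,6,5],[-16,8,8],[-16,10.2,11.5]],"rotation":[[5,0,0],[10,0,0],[15,0,0],[21.6,0,0],[21.6,0,0]]}' >/dev/null
python3 -m crank '{"jaw":[1.5,1.5,1.5,1.5,1.5],"xyz":[[0,0,0],[0,0,0],[0,0,0],[0,0,0],[0,0,0]],"rotation":[[0,0,0],[0,0,0],[0,0,0],[0,0,0],[0,0,0]]}'
python3 - <<'E'
from h import *
go(lane(.02,.028,-.098),RL)
c=Cam('wrist','pics/w16.png');offs(c);queue(c)
E
```

```text
t: 30.5
position: [0.7326, -0.1719, 0.3392]
orientation: [-0.128, 0.675, 0.714, -0.135]
contact_force: [0.5, 0.0, 0.1]
finger_gap: 0.0239
gripper_force: 30.0
xyz [-2.500e-01 -1.000e-02  1.063e+01] rot [0.3 0.1 0.4] tcp [ 0.694 -0.176  0.24 ]
316 270 176 [ -0.5   1.1 152. ]
342 208 cx -96 y -15
420 209 cx -96 y -77
365 211 cx -98 y -32
393 212 cx -98 y -55
378 219 cx -105 y -43
```

```bash
python3 -m crank '{"jaw":[1.5,1.5,1.5,1.5,1.5],"xyz":[[-0.2,0,4],[-0.2,0,7.5],[-0.2,0,10],[-0.2,0,10.6],[-0.2,0,10.6]],"rotation":[[0.3,0,0.4],[0.3,0,0.4],[0.3,0,0.4],[0.3,0,0.4],[0.3,0,0.4]]}'
python3 -m crank '{"jaw":[1.5,1.5,1.5,3.4,3.4],"xyz":[[0,0,0.2],[0,0,0.2],[0,0,0.2],[0,0,0.2],[0,0,0.2]],"rotation":[[0,0,0],[0,0,0],[0,0,0],[0,0,0],[0,0,0]]}' 
python3 -m crank '{"jaw":[3.4,3.4,3.4,3.4,3.4],"xyz":[[0,0,-2],[0,0,-5],[0,0,-10],[0,0,-15],[0,0,-18]],"rotation":[[0,0,0],[0,0,0],[0,0,0],[0,0,0],[0,0,0]]}' 
python3 - <<'E'
from h import *
queue(Cam('wrist','pics/w17.png'))
c=Cam('scene','pics/s2.png');s=Cam('side')
i=np.vstack([cv2.resize(c.im[140:320,220:520],(600,360)),cv2.resize(s.im[150:350,150:470],(384,240))[:, :].copy() if 0 else np.pad(cv2.resize(s.im[170:340,150:470],(446,237)),((0,0),(0,154),(0,0)))])
cv2.imwrite('pics/chk.png',i[:,:,::-1])
go(jig(0,.112,.185),RL@Rot.from_rotvec([-.38,0,0]).as_matrix())
E
```

```text
t: 31.05
position: [0.6939, -0.1762, 0.2382]
orientation: [-0.131, 0.677, 0.711, -0.138]
contact_force: [1.3, -0.1, -0.0]
finger_gap: 0.0237
gripper_force: 30.0
t: 31.55
position: [0.6933, -0.1764, 0.2359]
orientation: [-0.131, 0.678, 0.71, -0.138]
contact_force: [0.8, 0.5, -0.3]
finger_gap: 0.0335
gripper_force: 0.1
t: 32.05
position: [0.7612, -0.1727, 0.4072]
orientation: [-0.129, 0.678, 0.711, -0.137]
contact_force: [-0.3, 0.2, -0.4]
finger_gap: 0.0339
gripper_force: 0.0
399 188 cx -96 y -77
332 189 cx -98 y -10
354 189 cx -98 y -32
377 190 cx -99 y -55
xyz [  9.81 -19.26  13.75] rot [-21.7   0.2   0. ] tcp [ 0.527 -0.086  0.348]
```

View pics/chk.png

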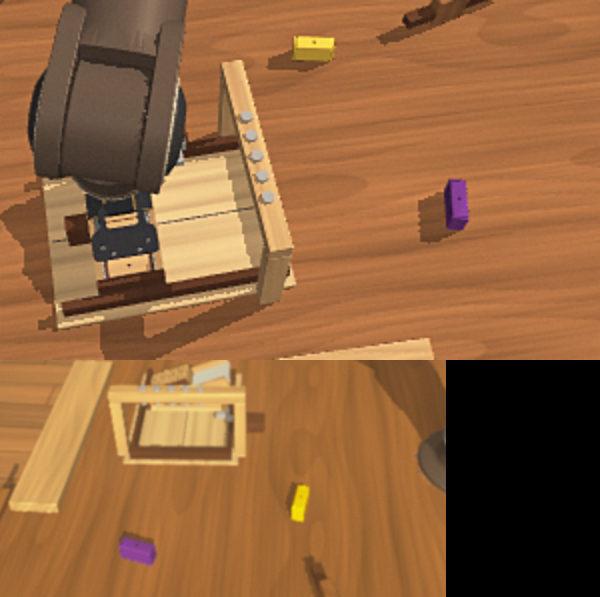

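No beech heads are left on the bench; only yellow at (313,48) and purple at (457,205) remain. Four heads are queued at carriage y −77, −55, −32 and −10. Now the knob.

```bash
python3 -m crank '{"jaw":[5,5,5,5,5],"xyz":[[3,-3,0],[6,-8,1],[9.8,-13,5],[9.8,-17,9],[9.8,-19.3,13]],"rotation":[[-5,0,0],[-10,0,0],[-15,0,0],[-21.7,0,0],[-21.7,0,0]]}' >/dev/null
python3 -m crank '{"jaw":[5,5,5,5,5],"xyz":[[0,0,0],[0,0,0],[0,0,0],[0,0,0],[0,0,0]],"rotation":[[0,0,0],[0,0,0],[0,0,0],[0,0,0],[0,0,0]]}'
python3 - <<'E'
from h import *
R=RL@Rot.from_rotvec([-.38,0,0]).as_matrix();go(jig(0,.112,.066),R)
Cam('wrist','pics/w18.png')
E
```

```text
t: 33.2
position: [0.5562, -0.0875, 0.3697]
orientation: [-0.001, 0.69, 0.724, -0.002]
contact_force: [-0.1, -0.3, 0.1]
finger_gap: 0.0502
gripper_force: 0.0
xyz [ 0.3  -2.89 14.08] rot [-0.2  0.1  0. ] tcp [ 0.527 -0.086  0.229]
```

```bash
python3 -m crank '{"jaw":[5,5,5,5,5],"xyz":[[0.2,-2.9,2],[0.2,-2.9,5],[0.2,-2.9,9],[0.2,-2.9,12],[0.2,-2.9,14]],"rotation":[[0,0,0],[0,0,0],[0,0,0],[0,0,0],[0,0,0]]}'
python3 -m crank '{"jaw":[1,1,1,1,1],"xyz":[[0,0,0],[0,0,0],[0,0,0],[0,0,0],[0,0,0]],"rotation":[[0,0,0],[0,0,0],[0,0,0],[0,0,0],[0,0,0]]}'
python3 -m crank '{"jaw":[1,1,1,1,1],"xyz":[[0,0,0],[0,0,0],[0,0,0],[0,0,0],[0,0,0]],"rotation":[[0,0,0],[0,0,0],[0,0,0],[0,0,0],[0,0,0]]}'
python3 - <<'E'
from h import *
R,p,_=tool();P=p+R[:,2]*.163-O;print(P@JX,P@JY,P[2])
E
```

```text
t: 33.75
position: [0.5253, -0.087, 0.2275]
orientation: [-0.002, 0.69, 0.724, -0.003]
contact_force: [1.5, 0.3, 0.3]
finger_gap: 0.0496
gripper_force: 0.0
t: 34.25
position: [0.5247, -0.0873, 0.2306]
orientation: [-0.001, 0.69, 0.724, -0.002]
contact_force: [-5.2, -0.1, 5.7]
finger_gap: 0.02
gripper_force: 30.0
t: 34.75
position: [0.5247, -0.0872, 0.2306]
orientation: [-0.001, 0.69, 0.724, -0.002]
contact_force: [-4.1, -0.9, 5.5]
finger_gap: 0.02
gripper_force: 30.0
-0.0010966300341422935 0.11482245321904193 0.06759931114066789
```

```bash
python3 -m crank '{"jaw":[1,1,1,1,1],"xyz":[[0,-1,0],[0,-2,0],[0,-3,0],[0,-3.5,0],[0,-3.5,0]],"rotation":[[0,0,0],[0,0,0],[0,0,0],[0,0,0],[0,0,0]]}'
python3 -m crank '{"jaw":[1,1,1,1,1],"xyz":[[0,-0.2,0],[0,-0.4,0],[0,-0.6,0],[0,-0.8,0],[0,-0.8,0]],"rotation":[[0,0,0],[0,0,0],[0,0,0],[0,0,0],[0,0,0]]}'
python3 - <<'E'
from h import *
R,p,_=tool();P=p+R[:,2]*.163-O;print(P@JX,P@JY,P[2])
E
```

```text
t: 35.25
position: [0.4895, -0.089, 0.2305]
orientation: [-0.001, 0.69, 0.724, -0.002]
contact_force: [-1.5, -1.1, 8.9]
finger_gap: 0.0197
gripper_force: 30.0
t: 35.75
position: [0.4836, -0.0891, 0.2306]
orientation: [0.001, 0.69, 0.724, -0.001]
contact_force: [7.4, -1.2, 0.0]
finger_gap: 0.0198
gripper_force: 30.0
-0.0012173178840841313 0.15506854465338635 0.06761554532114547
```

```bash
python3 -m crank '{"jaw":[4,4,4,4,4],"xyz":[[0,0,0],[0,0,0],[0,0,0],[0,0,-2],[0,0,-5]],"rotation":[[0,0,0],[0,0,0],[0,0,0],[0,0,0],[0,0,0]]}'
python3 -m crank '{"jaw":[0,0,0,0,0],"xyz":[[0,0,-5],[-4,0,-10],[-8,0,-12],[-13,0,-12],[-18,2,-12]],"rotation":[[0,0,0],[0,0,0],[0,0,0],[0,0,0],[0,0,0]]}'
python3 - <<'E'
from h import *
c=Cam('wrist','pics/w19.png')
R=RL@Rot.from_rotvec([-.38,0,0]).as_matrix();r=go(jig(-.215,0,.17),R);go(jig(-.215,0,.045),R,cur=r)
print(c.px(jig(0,.152,.077)),c.px(jig(0,.112,.077)))
E
```

```text
t: 36.25
position: [0.4814, -0.0889, 0.2788]
orientation: [-0.003, 0.69, 0.724, -0.004]
contact_force: [-0.2, 0.9, -0.7]
finger_gap: 0.0398
gripper_force: 0.0
t: 36.75
position: [0.5064, -0.2605, 0.4018]
orientation: [-0.0, 0.69, 0.724, -0.002]
contact_force: [0.9, 1.1, -0.6]
finger_gap: 0.0038
gripper_force: 0.0
xyz [-3.38 13.94  6.78] rot [-0.2  0.4 -0.3] tcp [ 0.649 -0.296  0.333]
xyz [ 0.  -0.  12.5] rot [0. 0. 0.] tcp [ 0.649 -0.296  0.208]
(np.float64(304.47343775102905), np.float64(20.111288906939848)) (np.float64(345.1400847048238), np.float64(20.540202283423696))
```

```bash
python3 -m crank '{"jaw":[0,0,0,0,0],"xyz":[[-1,4,0],[-2,8,1],[-3.4,11,3],[-3.4,13.9,5],[-3.4,13.9,6.8]],"rotation":[[0,0,0],[0,0,0],[0,0,0],[0,0,0],[0,0,0]]}'
python3 - <<'E'
from h import *
im=cv2.imread('pics/w19.png');g=cv2.cvtColor(im,cv2.COLOR_BGR2GRAY);print(g[8:36:4,280:370:5])
R=RL@Rot.from_rotvec([-.38,0,0]).as_matrix();go(jig(-.215,0,.045),R)
c=Cam('wrist','pics/w20.png')
cv2.imwrite('pics/last.png',np.vstack([cv2.resize(im[0:60,230:430],(800,240)),cv2.resize(c.im[:,:,::-1],(576,360))[:, :].copy() if 0 else cv2.copyMakeBorder(cv2.resize(c.im[:,:,::-1],(560,350)),0,0,0,240,cv2.BORDER_CONSTANT)]))
E
```

```text
t: 37.3
position: [0.6508, -0.2842, 0.3284]
orientation: [-0.002, 0.689, 0.725, -0.002]
contact_force: [0.2, 1.0, 0.4]
finger_gap: 0.0005
gripper_force: 0.0
[[150 144 151 154 141 154 151 145 103  97 176 180  52  53 151 221 232 232]
 [150 145 152 152 140 153 149 145 110  95 176 181  51  53 142 222 232 232]
 [149 145 153  88  87  88  75 144 127  93 176 180  50  53 130 223 232 232]
 [141 137 123  85  87  79  67 122 119  91 133 140  83 127 152 213 232 232]
 [ 88  87  87  83  78  79  71  96  97  92  66  65  97 165 166 223 232 232]
 [142 198 203  76  80  84  70 231 231 230 169 166 100  80 112 220 232 232]
 [176 234 235  47  49  47  41 236 237 237 222 180 100  53 117 204 232 232]]
xyz [-1.14 -0.2  12.04] rot [-0.3  0.   0.2] tcp [ 0.649 -0.296  0.208]
```

Knob's dark band is at columns 295–312, centred near 304, which is where a fully drawn knob projects. Descending behind the push block.

```bash
python3 -m crank '{"jaw":[0,0,0,0,0],"xyz":[[-1.2,-0.2,0],[-1.2,-0.2,3],[-1.2,-0.2,7],[-1.2,-0.2,10],[-1.2,-0.2,12]],"rotation":[[0,0,0],[0,0,0],[0,0,0],[0,0,0],[-0.3,0,0.2]]}'
python3 -m crank '{"jaw":[0,0,0,0,0],"xyz":[[0.5,0,0],[1,0,0],[1.5,0,0],[2,0,0],[2,0,0]],"rotation":[[0,0,0],[0,0,0],[0,0,0],[0,0,0],[0,0,0]]}'
python3 - <<'E'
from h import *
R,p,_=tool();P=p+R[:,2]*.163-O;print(P@JX,P@JY,P[2])
E
```

```text
t: 37.85
position: [0.6449, -0.2992, 0.2107]
orientation: [0.0, 0.692, 0.722, -0.001]
contact_force: [-0.2, 0.4, -0.1]
finger_gap: 0.0003
gripper_force: 0.0
t: 38.35
position: [0.6459, -0.2769, 0.2128]
orientation: [0.001, 0.691, 0.723, 0.0]
contact_force: [0.8, 0.4, -0.2]
finger_gap: 0.0003
gripper_force: 0.0
-0.19624142293755806 0.001463787143712752 0.04976677143182104
```

```bash
python3 -m crank '{"jaw":[0,0,0,0,0],"xyz":[[1,0.15,0.5],[2,0.15,0.5],[3,0.15,0.5],[4,0.15,0.5],[5,0.15,0.5]],"rotation":[[0,0,0],[0,0,0],[0,0,0],[0,0,0],[0,0,0]]}'
python3 - <<'E'
from h import *
R,p,_=tool();P=p+R[:,2]*.163-O;print(P@JX,P@JY,P[2],R[:,0]@JX,R[:,0]@JY)
E
```

```text
t: 38.85
position: [0.6445, -0.2272, 0.2063]
orientation: [0.001, 0.691, 0.723, -0.0]
contact_force: [-0.3, -4.3, -0.3]
finger_gap: 0.0003
gripper_force: 1.8
-0.14663171263731925 0.0008361354856846158 0.04332662169310736 0.9999946316765616 -0.002706769344405252
```

Carriage is moving at about 4 N, on the centre line. Continuing.

```bash
python3 -m crank '{"jaw":[0,0,0,0,0],"xyz":[[1.2,0.05,0],[2.4,0.05,0],[3.6,0.1,0],[4.8,0.1,0],[6,0.1,0]],"rotation":[[0,0,0],[0,0,0],[0,0,0],[0,0,0],[0,0,0]]}'
python3 -m crank '{"jaw":[0,0,0,0,0],"xyz":[[1,0,0],[2,0,0],[3,0,0],[4,0,0],[4.5,0,0]],"rotation":[[0,0,0],[0,0,0],[0,0,0],[0,0,0],[0,0,0]]}'
python3 - <<'E'
from h import *
R,p,_=tool();P=p+R[:,2]*.163-O;print(P@JX,P@JY,P[2])
E
```

```text
t: 39.35
position: [0.6429, -0.167, 0.2063]
orientation: [0.001, 0.691, 0.723, -0.0]
contact_force: [-0.6, -3.8, 1.2]
finger_gap: 0.0004
gripper_force: 1.9
t: 39.85
position: [0.641, -0.1216, 0.2062]
orientation: [0.001, 0.691, 0.723, -0.0]
contact_force: [-0.2, -3.6, 1.8]
finger_gap: 0.0004
gripper_force: 2.0
-0.0408420238281002 -0.0006566947316009133 0.04316000220300445
```

Final creep to the stop.

```bash
python3 -m crank '{"jaw":[0,0,0,0,0],"xyz":[[0.3,-0.05,0],[0.6,-0.05,0],[0.9,-0.05,0],[1.1,-0.05,0],[1.2,-0.05,0]],"rotation":[[0,0,0],[0,0,0],[0,0,0],[0,0,0],[0,0,0]]}'
python3 - <<'E'
from h import *
R,p,_=tool();P=p+R[:,2]*.163-O;print(P@JX,P@JY,P[2])
E
```

```text
t: 40.35
position: [0.6402, -0.1151, 0.2064]
orientation: [0.004, 0.692, 0.722, -0.001]
contact_force: [5.2, -15.4, -2.7]
finger_gap: 0.0007
gripper_force: 7.7
-0.03532006281176199 -0.0005514858076428398 0.043443801011261496
```

```bash
python3 -m crank '{"jaw":[0,0,0,0,0],"xyz":[[0.2,0,0],[0.4,0,0],[0.4,0,0],[0.4,0,0],[0.4,0,0]],"rotation":[[0,0,0],[0,0,0],[0,0,0],[0,0,0],[0,0,0]]}'
python3 - <<'E'
from h import *
R,p,_=tool();P=p+R[:,2]*.163-O;print(P@JX,P@JY,P[2])
E
python3 -m crank '{"jaw":[0,0,0,0,0],"xyz":[[-1,0,0],[-3,0,0],[-5,0,0],[-8,0,0],[-12,0,0]],"rotation":[[0,0,0],[0,0,0],[0,0,0],[0,0,0],[0,0,0]]}'
python3 -m crank '{"jaw":[0,0,0,0,0],"xyz":[[0,0,-4],[0,0,-8],[0,0,-12],[0,0,-17],[0,0,-21]],"rotation":[[0,0,0],[0,0,0],[0,0,0],[0,0,0],[0,0,0]]}'
python3 - <<'E'
from h import *
c=Cam('wrist','pics/w21.png')
# rear edge of base/rail and block from column profile: print gray along centre line points
for x in np.arange(-.06,.02,.004): u,v=c.px(jig(x,-.05,.006));print(round(x,3),c.im[int(v),int(u)],end=';')
print()
for x in np.arange(-.05,.01,.003): u,v=c.px(jig(x,0,.052));print(round(x,3),c.im[int(v),int(u)],end=';')
E
```

```text
t: 40.85
position: [0.6399, -0.1143, 0.2069]
orientation: [0.005, 0.693, 0.721, -0.002]
contact_force: [3.8, -21.1, -1.0]
finger_gap: 0.0005
gripper_force: 10.6
-0.0351662105181468 -0.0005374869673141188 0.043937663838386654
t: 41.35
position: [0.6455, -0.2246, 0.2056]
orientation: [-0.001, 0.69, 0.724, 0.001]
contact_force: [1.2, 0.0, 0.7]
finger_gap: 0.0003
gripper_force: 0.0
t: 41.85
position: [0.6448, -0.2256, 0.4185]
orientation: [0.0, 0.691, 0.723, 0.0]
contact_force: [1.7, -0.9, -0.2]
finger_gap: 0.0003
gripper_force: 0.0
-0.06 [213 176 117];-0.056 [212 175 116];-0.052 [212 176 118];-0.048 [212 176 118];-0.044 [213 176 118];-0.04 [213 177 118];-0.036 [213 178 119];-0.032 [214 177 119];-0.028 [213 177 118];-0.024 [213 177 118];-0.02 [213 177 118];-0.016 [212 177 118];-0.012 [213 177 118];-0.008 [214 178 119];-0.004 [214 178 119];0.0 [214 178 118];0.004 [213 177 117];0.008 [149 121  78];0.012 [141 112  72];0.016 [113  86  53];
-0.05 [186 155 104];-0.047 [185 153 103];-0.044 [192 159 107];-0.041 [192 160 107];-0.038 [192 159 107];-0.035 [192 159 107];-0.032 [152 123  83];-0.029 [49 33 23];-0.026 [46 28 18];-0.023 [86 48 30];-0.02 [112  64  40];-0.017 [117  67  42];-0.014 [113  64  39];-0.011 [76 45 28];-0.008 [75 44 28];-0.005 [80 46 28];-0.002 [81 48 30];0.001 [80 46 29];0.004 [81 47 29];0.007 [89 58 36];
```

Carriage is at a firm stop: 21 N did not move it, against 4 N while sliding, and the push block's rear edge is at about jig x −23 mm. Now pushing the knob in from outside with closed fingers.

```bash
python3 - <<'E'
from h import *
R=RL@Rot.from_rotvec([-.38,0,0]).as_matrix();r=go(jig(-.002,.195,.19),R);go(jig(-.002,.195,.064),R,cur=r)
E
```

```text
xyz [ 14.33 -19.64   7.05] rot [ 0.6  0.1 -0.1] tcp [ 0.444 -0.092  0.353]
xyz [ 0.  -0.  12.6] rot [0. 0. 0.] tcp [ 0.444 -0.092  0.227]
```

```bash
python3 -m crank '{"jaw":[0,0,0,0,0],"xyz":[[3,-4,0],[6,-8,0],[9,-12,0],[12,-16,0],[14.3,-19.6,0]],"rotation":[[0,0,0],[0,0,0],[0,0,0],[0,0,0],[0,0,0]]}' >/dev/null
python3 -m crank '{"jaw":[0,0,0,0,0],"xyz":[[0,0,0],[0,0,3],[0,0,7],[0,0,7],[0,0,7]],"rotation":[[0,0,0],[0,0,0],[0,0,0],[0,0,0],[0,0,0]]}'
python3 - <<'E'
from h import *
R=RL@Rot.from_rotvec([-.38,0,0]).as_matrix();r=go(jig(-.002,.195,.064),R)
E
```

```text
t: 42.9
position: [0.443, -0.0924, 0.346]
orientation: [-0.0, 0.691, 0.723, -0.001]
contact_force: [1.3, 1.2, -0.2]
finger_gap: 0.0008
gripper_force: 0.0
xyz [ 0.04  0.1  11.9 ] rot [-0.1  0.1 -0.2] tcp [ 0.444 -0.092  0.227]
```

```bash
python3 -m crank '{"jaw":[0,0,0,0,0],"xyz":[[0,0.1,4],[0,0.1,8],[0,0.1,11],[0,0.1,11.9],[0,0.1,11.9]],"rotation":[[0,0,0],[0,0,0],[0,0,0],[0,0,0],[0,0,0]]}'
python3 -m crank '{"jaw":[0,0,0,0,0],"xyz":[[0,1,0],[0,2,0],[0,3,0],[0,4,0],[0,5,0]],"rotation":[[0,0,0],[0,0,0],[0,0,0],[0,0,0],[0,0,0]]}'
python3 - <<'E'
from h import *
R,p,_=tool();P=p+R[:,2]*.163-O;print(P@JX,P@JY,P[2])
E
```

```text
t: 43.4
position: [0.4445, -0.0928, 0.2273]
orientation: [0.0, 0.691, 0.723, -0.0]
contact_force: [-0.3, 0.1, 1.2]
finger_gap: 0.0002
gripper_force: 0.0
t: 43.9
position: [0.4948, -0.0904, 0.2274]
orientation: [0.001, 0.691, 0.723, -0.0]
contact_force: [-2.2, -0.1, 2.2]
finger_gap: 0.0003
gripper_force: 1.3
-0.0028650541619375395 0.14385867004183525 0.06439053884956142
```

```bash
python3 -m crank '{"jaw":[0,0,0,0,0],"xyz":[[0,0.3,0],[0,0.6,0],[0,0.8,0],[0,0.9,0],[0,1,0]],"rotation":[[0,0,0],[0,0,0],[0,0,0],[0,0,0],[0,0,0]]}'
python3 - <<'E'
from h import *
R,p,_=tool();P=p+R[:,2]*.163-O;print(P@JX,P@JY,P[2])
E
```

```text
t: 44.4
position: [0.5036, -0.0901, 0.2269]
orientation: [0.001, 0.691, 0.723, -0.0]
contact_force: [-2.8, 0.3, 1.4]
finger_gap: 0.0004
gripper_force: 1.4
-0.0029190409132754825 0.13519158964366634 0.06390021681223645
```

Still only sliding friction; creep on to the end stop.

```bash
python3 -m crank '{"jaw":[0,0,0,0,0],"xyz":[[0,0.1,0],[0,0.2,0],[0,0.3,0],[0,0.4,0],[0,0.5,0]],"rotation":[[0,0,0],[0,0,0],[0,0,0],[0,0,0],[0,0,0]]}'
python3 -m crank '{"jaw":[0,0,0,0,0],"xyz":[[0,0.1,0],[0,0.2,0],[0,0.3,0],[0,0.4,0],[0,0.4,0]],"rotation":[[0,0,0],[0,0,0],[0,0,0],[0,0,0],[0,0,0]]}'
python3 - <<'E'
from h import *
R,p,_=tool();P=p+R[:,2]*.163-O;print(P@JX,P@JY,P[2])
E
```

```text
t: 44.9
position: [0.5054, -0.0902, 0.2267]
orientation: [-0.003, 0.692, 0.722, -0.003]
contact_force: [-19.8, 1.2, 19.8]
finger_gap: 0.0007
gripper_force: 11.4
t: 45.4
position: [0.5067, -0.0904, 0.2266]
orientation: [-0.006, 0.692, 0.722, -0.005]
contact_force: [-30.9, 1.0, 31.6]
finger_gap: 0.0004
gripper_force: 17.5
-0.0029019592645741837 0.134525703561586 0.06362082954457862
```

Hard stop reached. Back off, lift clear and inspect.

```bash
python3 -m crank '{"jaw":[0,0,0,0,0],"xyz":[[0,-1.5,0],[0,-3,0],[0,-4,0],[0,-4,-4],[0,-4,-9]],"rotation":[[0,0,0],[0,0,0],[0,0,0],[0,0,0],[0,0,0]]}'
python3 -m crank '{"jaw":[0,0,0,0,0],"xyz":[[-2,0,-4],[-6,2,-9],[-10,5,-14],[-14,8,-14],[-19,12,-14]],"rotation":[[0,0,0],[0,0,0],[0,0,0],[0,0,0],[0,0,0]]}'
python3 -m crank '{"jaw":[0,0,0,0,0],"xyz":[[0,0,0],[0,0,0],[0,0,0],[0,0,0],[0,0,0]],"rotation":[[0,0,0],[0,0,0],[0,0,0],[0,0,0],[0,0,0]]}'
python3 - <<'E'
from h import *
c=Cam('wrist','pics/w22.png');s=Cam('scene','pics/s3.png');d=Cam('side','pics/sd3.png')
for q in((0,.112,.077),(0,.0725,.043),(.010,.0,.006),(-.022,0,.052)):print(np.round(c.px(jig(*q))))
a=cv2.resize(c.im[0:240,120:520],(500,300));b=cv2.resize(s.im[150:310,220:380],(300,300));e=cv2.resize(d.im[140:300,200:360],(450,300))
b2=cv2.resize(s.im[140:290,60:500],(350,300))
cv2.imwrite('pics/fin.png',np.vstack([np.hstack([a,b]),np.hstack([e,b2])])[:,:,::-1])
E
```

```text
t: 45.9
position: [0.472, -0.0912, 0.3166]
orientation: [-0.0, 0.691, 0.723, -0.002]
contact_force: [2.2, -0.1, 0.3]
finger_gap: 0.0004
gripper_force: 0.0
t: 46.4
position: [0.574, -0.2437, 0.4561]
orientation: [0.003, 0.691, 0.723, 0.001]
contact_force: [1.3, -0.0, 0.9]
finger_gap: 0.0006
gripper_force: 0.0
t: 46.9
position: [0.5724, -0.2416, 0.4528]
orientation: [0.001, 0.691, 0.723, 0.0]
contact_force: [-0.0, 0.1, -0.7]
finger_gap: 0.0005
gripper_force: 0.0
[281.  48.]
[316.  54.]
[369.  54.]
[375.  71.]
```

View pics/fin.png

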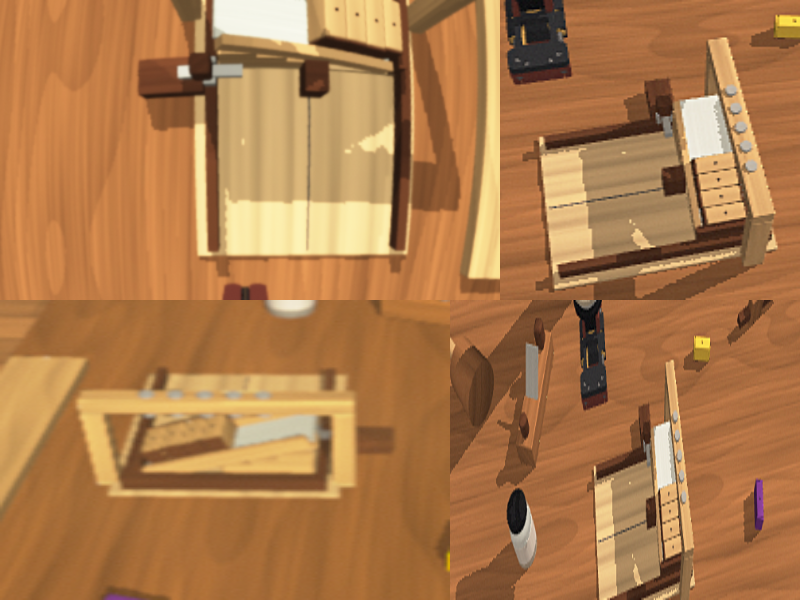

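Final view: four heads queued upright under the bridge, and the carriage is home with its push block at (315,75). The bolt is in: tip at (243,72) in the crop, matching its predicted fully-in position. Plane, jar, gauge and both look-alikes are where they were.

```bash
python3 -c "
from bench import ctrl
print(ctrl.close_job())"
```

```text
the job is handed in; nothing more can be done
None
```

The job is handed in: all four loose heads are upright and queued in the lane, the carriage is home against the stop, the lock knob is fully in again, and nothing else was moved.

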